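# Caliper check of the packaging samples

### The arm

A 7-joint arm with a two-finger parallel gripper is mounted at the origin on a cart in front of the work surface, level with it; the furniture and walls round the work are solid. World frame = base frame: x ahead of the robot, y to its left, z up, the work surface at z = 0. Lengths are in m, angles in rad, forces in N, time in s.
With the tool pointing down it reaches from about 0.425 to 1.025 m from the base axis. Payload 3.6 kg.
Tool frame: the origin (TCP) lies on the centre line of the jaws, within the pads' length; the fingertips stand 11 mm ahead of it and the grasp point (between the pads) lies 8 mm behind it (manip.tip_extent is the distance from the TCP to the fingertips, in m); z points along the fingers, y is the direction in which the jaws open and shut (so a half turn about z gives the same grasp; the last joint's range is limited). The gripper opens to 85 mm and grips with 20 to 120 N. Pads are 22 mm wide; open, the fingers measure 114 mm over their backs; the gripper's body (76 mm by 85 mm) begins 54 mm behind the grasp point. The pads swing forward as they close: fully open they stand 13 mm farther back than shut.
Start: joints at [-1.294, 0.591, 0.048, 1.609, -0.033, 0.943, -0.034], TCP at [0.262, 0.676, 0.242] pointing down, gripper open.
Joint ranges: [-2.69, 2.69], [-0.47, 2.24], [-1.27, 1.36], [0.19, 2.51], [-1.53, 4.68], [0.08, 2.07], [-3.09, 3.09]. Speed limits (rad/s): [2.57, 2.57, 3.14, 3.14, 3.14, 3.14, 3.14].

### API

Orientations are given as a unit quaternion [x, y, z, w].
In Python, from bench import sense, optics, manip gives the robot as it stands.
- The arm moves only by the tool arm_command, never from a script. Its argument "moves" is a list that holds one entry, the list of rows, each a list of 5 numbers: the shift along the world's x, y, z in cm, then the turn about the world's z in rad, then the finger opening in cm, from 0 to 8.54. A call has 1 to 10 rows; each row is the pose to reach, as a shift and turn from the pose measured when the call began; what a row does not reach only later rows make up. A row lasts 1/10 s, in which the tool goes at most 50 mm and 8.59 degrees, less where a joint would pass 70% of its speed; a pose out of reach is approached as far as the arm can. A call with a gripper value outside its range is refused whole. The fingers move at their own pace and stop on an object; "squeeze" is the grip in N (left out, the last holds). Time passes only in rows, so rows that repeat a pose let the fingers close. It gives the time, the measured TCP pose, the force and the opening at its end, in the units of the state.
- sense(): the state, without advancing time (a new reading comes with each control period).
- optics.get_image(name): name is "scene" or "top" or "wrist"; returns (picture, depth): 384x512x3 uint8, red, green, blue; 384x512 float32, m along the optical axis (not along the pixel's ray), 0 where there is no reading.
- optics.camera_model(name): a dict with "intrinsics" (3x3 intrinsics, pixels), "camera_from_world" (4x4, takes a point from world to camera coordinates). Camera axes: x right, y down, z forward; pixel columns grow to the right and rows downward; lengths in m; the calibration is good to about 2 mm. A picture is of the moment at which its call begins: read the wrist's pose just before it. camera_model takes no time and is no camera call; for the wrist camera it gives the pose at the moment of the call.
- manip.hand_in(): hands the job in, once; it reports no verdict.
The state is a dict: "time": time; "joints": joint angles; "joint_velocities": joint speeds; "effort": joint torques, N m; "eef_pos": TCP position; "eef_rot": TCP orientation; "ft_force": force on the tool from outside, world axes, zero at the start; "moment": the same for the moment, N m; "grip_width": finger opening in m.
Only numpy, scipy, OpenCV 4.12 (cv2) and the standard library are available. Lean on these libraries where they do the work, as an engineer would, in place of code of your own. Each camera call takes 0.05 s, during which the arm holds its last target.

### The job

Check the packaging samples on the bench caliper one at a time, from the lowest to the tallest: stand the sample upright on the bed between the jaws, let go of it, slide the moving jaw up by its thumb piece until both jaws lightly press the sample and hold that for a moment, then slide the jaw back and stand the sample upright in the middle of the slot whose floor is marked with its silhouette before starting on the next one. When all the samples that are there today are in their slots, slide the empty caliper fully shut, and leave the other things on the bench where they are.

Things in the scene. Friction and masses are not known exactly. Their poses are not given: they have to be found in the camera images.
- sample_lid: Gold jar lid, 59 mm diameter, 14 mm high, lying top up, about 15 g (may be absent). Origin at the centre of its underside, z up.
- sample_small: Small amber salve jar with gold lid, body 40 mm, lid 43 mm diameter (lid from 34 to 44 mm up), 44 mm high, about 75 g (may be absent). Origin at the centre of its underside, z up.
- sample_large: Large amber balm jar with gold lid, body 57 mm, lid 59 mm diameter (lid from 53 to 66 mm up), 66 mm high, about 235 g (may be absent). Origin at the centre of its underside, z up.
- sample_bottle: Amber lotion bottle, 58 mm diameter, 143 mm high, cap 28 mm diameter from 127 to 143 mm up with a slimmer neck below, about 360 g (may be absent). Origin at the centre of its underside, z up.
- slot_lid: Fixed slot; its white floor is marked with a flat black side-view silhouette, at half true size, of the flat lid alone (a thin bar). Floor 110 mm deep (x) between two cheeks 22 mm high (76 mm clear along y), with a lip 5 mm high above it at front and back (102 mm clear). Origin: floor centre, 4 mm below its top; x points away from the robot.
- slot_small: Fixed slot; its white floor is marked with a flat black side-view silhouette, at half true size, of the small jar. Floor 110 mm deep (x) between two cheeks 22 mm high (76 mm clear along y), with a lip 5 mm high above it at front and back (102 mm clear). Origin: floor centre, 4 mm below its top; x points away from the robot.
- slot_large: Fixed slot; its white floor is marked with a flat black side-view silhouette, at half true size, of the large jar. Floor 110 mm deep (x) between two cheeks 22 mm high (76 mm clear along y), with a lip 5 mm high above it at front and back (102 mm clear). Origin: floor centre, 4 mm below its top; x points away from the robot.
- slot_bottle: Fixed slot; its white floor is marked with a flat black side-view silhouette, at half true size, of the bottle, drawn lying on its side. Floor 110 mm deep (x) between two cheeks 22 mm high (76 mm clear along y), with a lip 5 mm high above it at front and back (102 mm clear). Origin: floor centre, 4 mm below its top; x points away from the robot.
- rack: Fixed plywood board, 120 x 356 x 6 mm, that carries the four slots side by side along its y axis, 86 mm apart, in an order that varies. Origin on the table below the middle of the row of slots.
- caliper: Fixed bench caliper. Origin on the table below the middle of the fixed jaw's measuring face. Its y axis is the sliding direction, from the moving jaw to the fixed jaw. Flat bed 140 mm wide (x) from y = -115 to +35 mm, then 90 mm wide to y = -200 mm, its top 8 mm above the origin; parts stand on it between the jaws. A lip 5 mm high above the bed runs along each side at x = +-63 mm (121 mm clear).
- anvil: The caliper's fixed jaw: steel block 60 mm wide (x), measuring face at y = 0, 20 mm thick behind it, its top 42 mm above the table. Same origin and axes as the caliper.
- jaw_face (a point): The moving jaw, a steel measuring block 60 mm wide (x), 19 mm thick (y), top 42 mm above the table. This point lies at table level below the middle of its measuring face; the grey carriage reaches 104 mm behind it (to -y), 36 mm high.
- jaw (a joint): Gap between the two measuring faces in m: 0 shut, 0.11 fully open. Slides with 1.5 N of drag and stays where it is left. Moved by the thumb piece.
- thumb (a joint): How far the thumb piece is pushed towards the jaw face against its 1000 N/m spring, in m: 0 to 0.015 (hard stop). Moving the jaw takes about 0.002; once the jaws hold a part, it feels the spring force less the 1.5 N drag: 0.009 to 0.013 gives 7.5 to 11.5 N, the proper light pressure. Pulled back, it draws the jaw open directly. Springs back when let go.
- thumb_grip (a point): Where to grip the thumb piece from above: a black upright plate, 10 mm thick along the sliding direction (caliper y), 36 mm wide (caliper x), its top 18 mm above this point and 110 mm above the table, its foot 48 mm below. It stands 85 mm behind the moving measuring face (to -y) when not pressed in.
- tamper: Wooden-handled tamper, 42 mm foot, 83 mm high, a bystander.
- spare_roll: White roll of blank labels, 80 mm diameter, 38 mm high, a bystander.
Things that resemble listed ones, but are neither listed nor needed, are in the scene too. What is shaped like the sample_large but green or red is not meant.

How it is judged:
On the way, in this order (a step that is already met when the one before it is completed fails the run):
1. the flat jar lid, standing upright between the jaws and let go, is pressed between both jaws with 2.5 to 25 N (contact force between jaw and sample_lid between 2.5 and 25 N and contact force between anvil and sample_lid above 1 N and angle between sample_lid's own z axis and vertical below 0.1 rad and contact force between the fingers and sample_lid below 0.1 N), for 0.3 s.
2. the flat jar lid stands released in its own slot (x of sample_lid in the frame of slot_lid between -0.025 and 0.025 m and y of sample_lid in the frame of slot_lid between -0.022 and 0.022 m and z of sample_lid in the frame of slot_lid between 0 and 0.009 m and angle between sample_lid's own z axis and vertical below 0.1 rad and linear speed of sample_lid below 0.02 m/s and contact force between the fingers and sample_lid below 0.1 N), for 0.3 s.
3. the small jar, standing upright between the jaws and let go, is pressed between both jaws with 2.5 to 25 N (contact force between jaw and sample_small between 2.5 and 25 N and contact force between anvil and sample_small above 1 N and angle between sample_small's own z axis and vertical below 0.1 rad and contact force between the fingers and sample_small below 0.1 N), for 0.3 s.
4. the small jar stands released in its own slot (x of sample_small in the frame of slot_small between -0.025 and 0.025 m and y of sample_small in the frame of slot_small between -0.022 and 0.022 m and z of sample_small in the frame of slot_small between 0 and 0.009 m and angle between sample_small's own z axis and vertical below 0.1 rad and linear speed of sample_small below 0.02 m/s and contact force between the fingers and sample_small below 0.1 N), for 0.3 s.
5. the large jar, standing upright between the jaws and let go, is pressed between both jaws with 2.5 to 25 N (contact force between jaw and sample_large between 2.5 and 25 N and contact force between anvil and sample_large above 1 N and angle between sample_large's own z axis and vertical below 0.1 rad and contact force between the fingers and sample_large below 0.1 N), for 0.3 s.
6. the large jar stands released in its own slot (x of sample_large in the frame of slot_large between -0.025 and 0.025 m and y of sample_large in the frame of slot_large between -0.022 and 0.022 m and z of sample_large in the frame of slot_large between 0 and 0.009 m and angle between sample_large's own z axis and vertical below 0.1 rad and linear speed of sample_large below 0.02 m/s and contact force between the fingers and sample_large below 0.1 N), for 0.3 s.
7. the bottle, standing upright between the jaws and let go, is pressed between both jaws with 2.5 to 25 N (contact force between jaw and sample_bottle between 2.5 and 25 N and contact force between anvil and sample_bottle above 1 N and angle between sample_bottle's own z axis and vertical below 0.1 rad and contact force between the fingers and sample_bottle below 0.1 N), for 0.3 s.
8. the bottle stands released in its own slot (x of sample_bottle in the frame of slot_bottle between -0.025 and 0.025 m and y of sample_bottle in the frame of slot_bottle between -0.022 and 0.022 m and z of sample_bottle in the frame of slot_bottle between 0 and 0.009 m and angle between sample_bottle's own z axis and vertical below 0.1 rad and linear speed of sample_bottle below 0.02 m/s and contact force between the fingers and sample_bottle below 0.1 N), for 0.3 s.
At the end, for the whole second after the job is handed in: Every sample present stands upright (within 0.1 rad), at rest and released on the floor of its own slot, its centre within 25 mm (front to back) and 22 mm (sideways) of the slot's centre; the empty jaws are shut to a gap under 3 mm (all of step 2 and all of step 4 and all of step 6 and all of step 8 and value of joint jaw below 0.003 m); the robot touches nothing.
It fails at once if the tamper is moved more than 40 mm (distance of tamper from where it was at the start of the episode above 0.04 m).
It fails at once if the label roll is moved more than 40 mm (distance of spare_roll from where it was at the start of the episode above 0.04 m).
Of sample_lid, sample_small, sample_large, sample_bottle only 2 to 3 are there at a start; the rules pass over those that are not, and their reading is None.
At some moment in a run one of sample_lid may be knocked a few centimetres aside while the robot is not near it.
It also fails if it takes over 210 s, if anything falls off the work surface, if the arm or the gripper's body presses on something with over 40 N, if the wrist force passes 120 N, or if a joint passes its speed limit or range.

## Working session

There is one attempt and no reset: what is moved stays moved. The work goes in short steps, Python scripts to look and compute and a tool call to move; the robot and the scene stay as the last step left them, time stands still between calls to the robot, and variables do not carry over. Pictures are saved under pics/ and viewed, and the job is handed in when it is done.

Besides the shell and the picture viewer there is one more tool, called as name(argument=value, ...), one argument or row to a line, values as JSON. arm_command: Moves the arm, as the interface text tells. Its arguments: {"type":"object","properties":{"moves":{"type":"array"},"squeeze":{"type":"number"}},"required":["moves"]}

```bash
mkdir -p pics; ls; cat > h.py <<'E'
import numpy as np, cv2
from bench import sense, optics, manip
def grab(n,save=None,crop=None):
    m=optics.camera_model(n); im,d=optics.get_image(n)
    np.savez(f'/tmp/{save or n}.npz',im=im,d=d,K=m['intrinsics'],T=m['camera_from_world'])
    if save: cv2.imwrite(f'pics/{save}.png',cv2.resize(im[:,:,::-1],(768,576)))
    return im,d,np.array(m['intrinsics']),np.array(m['camera_from_world'])
def load(s):
    z=np.load(f'/tmp/{s}.npz'); return z['im'],z['d'],z['K'],z['T']
def cloud(d,K,T):
    v,u=np.mgrid[:d.shape[0],:d.shape[1]]
    p=np.stack([(u-K[0,2])/K[0,0]*d,(v-K[1,2])/K[1,1]*d,d],-1)
    R=T[:3,:3];t=T[:3,3]
    P=(p-t)@R
    P[d==0]=np.nan
    return P
E
python3 - <<'E'
from h import *
s=sense();print({k:np.round(v,3) for k,v in s.items()}, manip.tip_extent)
for n in('scene','top','wrist'):
    im,d,K,T=grab(n,n+'0')
    print(n,K.round(1).tolist(),T.round(3).tolist())
E
```

```text
pics
{'time': np.float64(0.0), 'joints': array([-1.294,  0.592,  0.048,  1.61 , -0.033,  0.943, -0.034]), 'joint_velocities': array([-0.   , -0.   , -0.001,  0.001,  0.001,  0.   , -0.001]), 'effort': array([ 0.0000e+00, -5.4870e+01,  1.5460e+00, -1.9813e+01,  9.0000e-03,
        9.0000e-03, -0.0000e+00]), 'eef_pos': array([0.262, 0.675, 0.241]), 'eef_rot': array([ 0.184,  0.983, -0.001, -0.   ]), 'ft_force': array([ 0.437,  0.23 , -0.066]), 'moment': array([-0.092, -0.08 ,  0.012]), 'grip_width': np.float64(0.086)} 0.011
scene [[350.7, 0.0, 257.0], [0.0, 350.7, 188.2], [0.0, 0.0, 1.0]] [[0.646, -0.764, -0.003, -0.378], [-0.435, -0.365, -0.823, 0.253], [0.627, 0.532, -0.568, 1.002], [0.0, 0.0, 0.0, 1.0]]
top [[422.2, 0.0, 256.1], [0.0, 422.2, 187.0], [0.0, 0.0, 1.0]] [[0.248, -0.969, 0.005, -0.195], [-0.863, -0.223, -0.453, 0.469], [0.44, 0.108, -0.891, 1.646], [0.0, 0.0, 0.0, 1.0]]
wrist [[342.7, 0.0, 253.7], [0.0, 342.7, 193.9], [0.0, 0.0, 1.0]] [[0.361, 0.933, -0.002, -0.724], [0.894, -0.345, 0.287, -0.037], [0.267, -0.105, -0.958, 0.379], [0.0, 0.0, 0.0, 1.0]]
```

View pics/scene0.png

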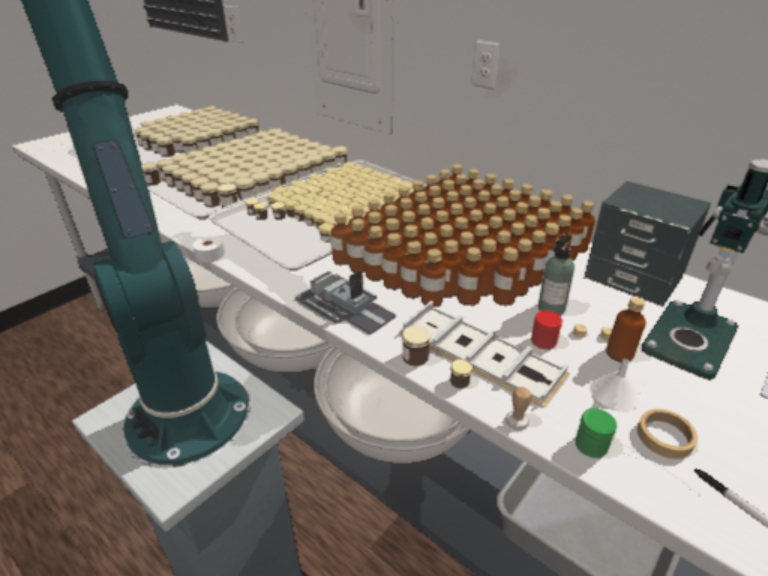

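View pics/top0.png

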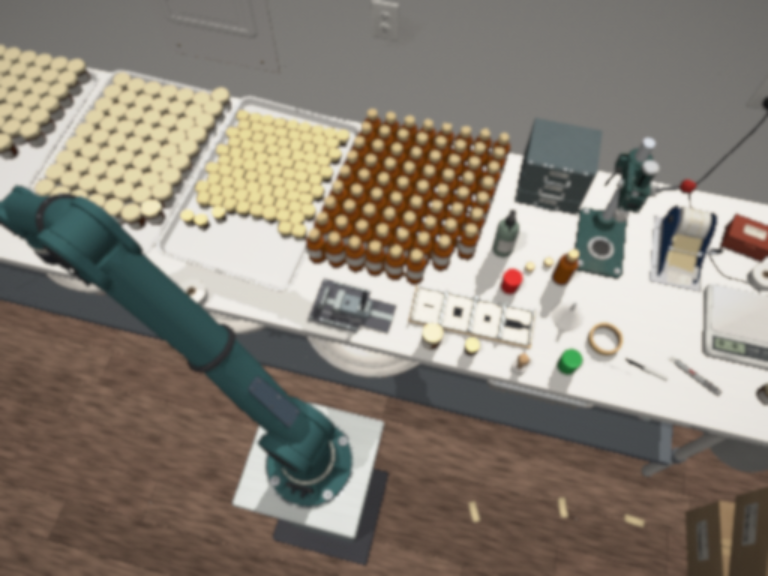

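View pics/wrist0.png

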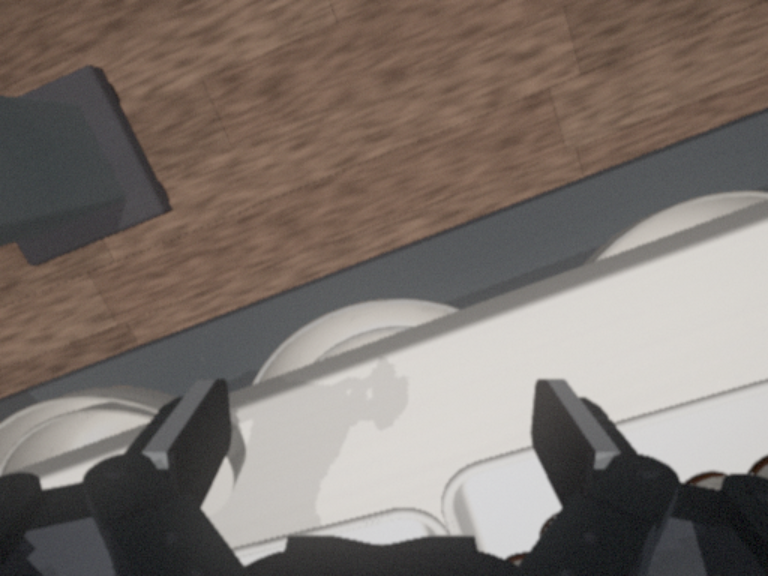

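The views show caliper (top 355,305), rack (475,315), large jar (432,335), small jar (472,345), a standalone amber bottle (565,268) and two small gold things (530,266)/(548,262). I'll make an orthographic map to measure them.

```bash
cat > ortho.py <<'E'
from h import *
def ortho(src,x0,x1,y0,y1,res):
    im,d,K,T=load(src);P=cloud(d,K,T)
    return im,P
E
python3 - <<'E'
from h import *
# crops enlarged
im,d,K,T=load('top0');P=cloud(d,K,T)
c=im[160:270,190:430];cv2.imwrite('pics/c1.png',cv2.resize(c[:,:,::-1],None,fx=3.3,fy=3.3,interpolation=cv2.INTER_CUBIC))
for n,(u,v) in dict(big=(432,332),small=(472,343),bottle=(572,255),g1=(530,266),g2=(548,262),red=(512,275),green=(570,355),tamp=(523,358),roll=(197,293),ring=(605,325),pump=(511,215)).items():
    u=int(u/1.5);v=int(v/1.5)
    w=P[v-1:v+2,u-1:u+2].reshape(-1,3);print(n,np.nanmean(w,0).round(3),w[:,2].max().round(3))
im,d,K,T=load('scene0')
c=im[150:330,190:470];cv2.imwrite('pics/c2.png',cv2.resize(c[:,:,::-1],None,fx=2.8,fy=2.8,interpolation=cv2.INTER_CUBIC))
E
```

```text
big [ 0.405 -0.232  0.068] 0.073
small [ 0.411 -0.343  0.044] 0.048
bottle [ 0.697 -0.562  0.14 ] 0.145
g1 [ 0.706 -0.468  0.018] 0.022
g2 [ 0.734 -0.518  0.02 ] 0.025
red [ 0.635 -0.416  0.067] 0.072
green [ 0.434 -0.608  0.069] 0.073
tamp [ 0.388 -0.481  0.081] 0.083
roll [0.368 0.452 0.036] 0.044
ring [ 0.571 -0.703  0.02 ] 0.031
pump [ 0.761 -0.371  0.177] 0.207
```

View pics/c1.png

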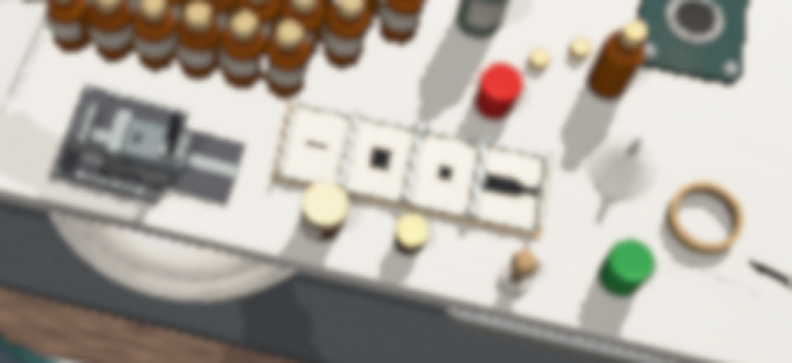

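View pics/c2.png

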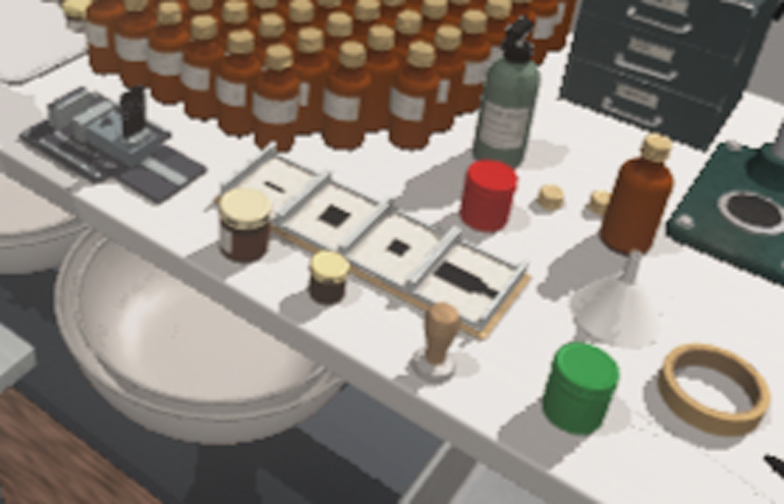

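Present: small jar, large jar, bottle (no 59 mm lid; the two gold caps are too small). Slots from +y: lid, large, small, bottle. Now a precise fit of caliper and rack from the top cloud.

```bash
cat > orth.py <<'E'
from h import *
def ortho(src,out,x0,x1,y0,y1,res=0.001,zmin=-0.02):
    im,d,K,T=load(src);
    # upsample
    f=2
    D=cv2.resize(d,None,fx=f,fy=f,interpolation=cv2.INTER_NEAREST);I=cv2.resize(im,None,fx=f,fy=f)
    K2=K.copy();K2[:2]*=f;K2[0,2]+=.5;K2[1,2]+=.5
    P=cloud(D,K2,T).reshape(-1,3);C=I.reshape(-1,3)
    ok=np.isfinite(P[:,0])&(P[:,0]>x0)&(P[:,0]<x1)&(P[:,1]>y0)&(P[:,1]<y1)
    P=P[ok];C=C[ok];o=np.argsort(P[:,2]);P=P[o];C=C[o]
    H=int((x1-x0)/res);W=int((y1-y0)/res)
    img=np.zeros((H,W,3),np.uint8);Z=np.full((H,W),np.nan)
    r=np.clip(((x1-P[:,0])/res).astype(int),0,H-1);c=np.clip(((y1-P[:,1])/res).astype(int),0,W-1)
    for dr in(0,1):
        for dc in (0,1):
            rr=np.clip(r+dr,0,H-1);cc=np.clip(c+dc,0,W-1);img[rr,cc]=C;Z[rr,cc]=P[:,2]
    return img,Z
E
python3 - <<'E'
from orth import *
img,Z=ortho('top0','x',0.3,0.75,-0.65,0.25,0.0012)
cv2.imwrite('pics/o1.png',img[:,:,::-1]);
zc=np.nan_to_num(np.clip(Z/0.12,0,1))*255
cv2.imwrite('pics/o1z.png',cv2.applyColorMap(zc.astype(np.uint8),cv2.COLORMAP_JET));print(img.shape)
E
```

```text
(375, 750, 3)
```

View pics/o1.png

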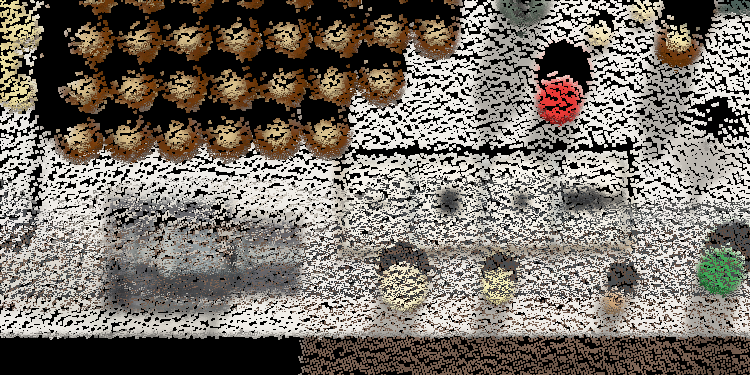

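View pics/o1z.png

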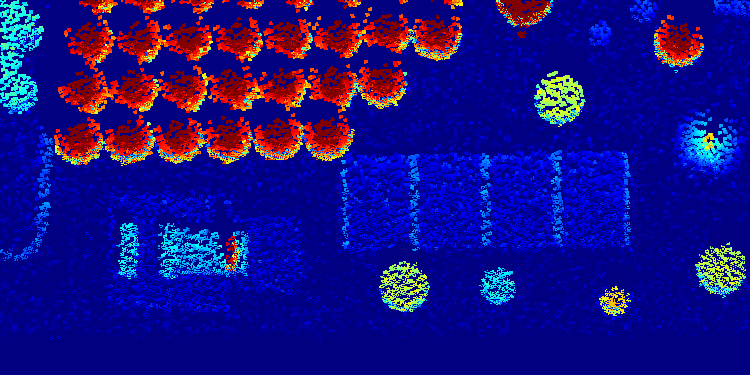

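arm_command(
  moves=[
    [[2,-5,6,0.1,8.5],[4,-12,6,0.2,8.5],[18,-70,8,0.37,5],[18,-70,8,0.37,5],[18,-70,8,0.37,5],[18,-70,8,0.37,5],[18,-70,8,0.37,5],[18,-70,8,0.37,5],[18,-70,8,0.37,5],[18,-70,8,0.37,5]],
  ],
)

```text
time: 1.15
eef_pos: [0.3841, 0.2079, 0.31]
eef_rot: [-0.0, 1.0, -0.001, 0.0]
ft_force: [1.0, 0.5, -0.0]
grip_width: 0.0501
```

arm_command(
  moves=[
    [[8,-33,0,0.0,5],[8,-33,0,0,5],[8,-33,0,0,5],[8,-33,0,0,5],[8,-33,0,0,5],[8,-33,0,0,5]],
  ],
)

```text
time: 1.75
eef_pos: [0.4542, -0.0836, 0.3101]
eef_rot: [-0.0, 1.0, -0.001, 0.0]
ft_force: [0.4, 1.3, 0.7]
grip_width: 0.0499
```

```bash
python3 - <<'E'
from orth import *
im,d,K,T=grab('wrist','w1')
print(sense()['eef_pos'],-T[:3,:3].T@T[:3,3])
img,Z=ortho('w1','x',0.3,0.65,-0.25,0.25,0.001)
cv2.imwrite('pics/o2.png',img[:,:,::-1])
zc=np.nan_to_num(np.clip(Z/0.12,0,1))*255
cv2.imwrite('pics/o2z.png',cv2.applyColorMap(zc.astype(np.uint8),cv2.COLORMAP_JET))
E
```

```text
[ 0.45598443 -0.0931125   0.31086931] [ 0.38047385 -0.08327183  0.44108513]
```

View pics/w1.png

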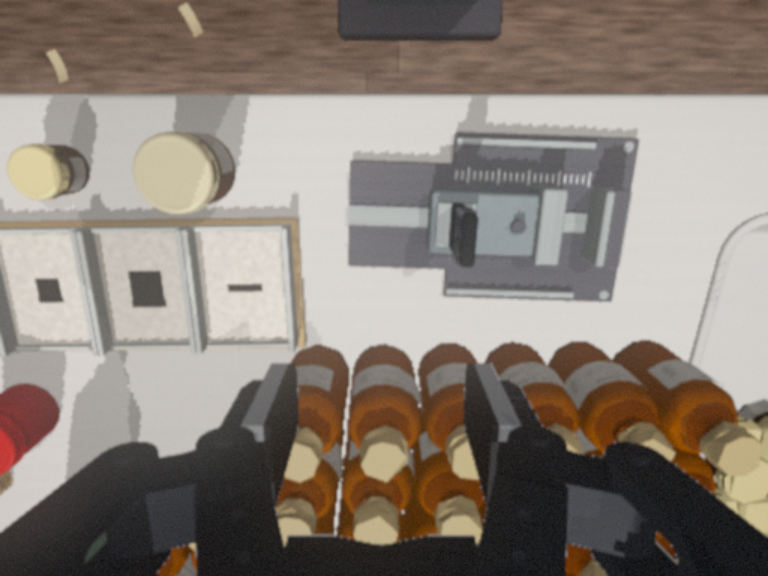

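View pics/o2.png

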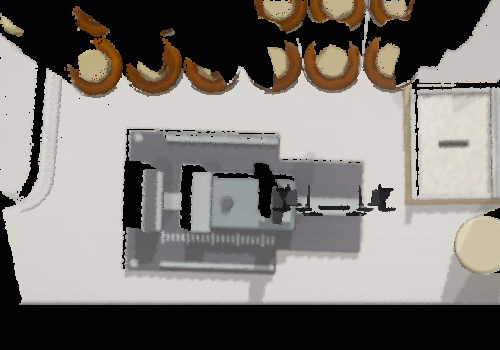

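View pics/o2z.png

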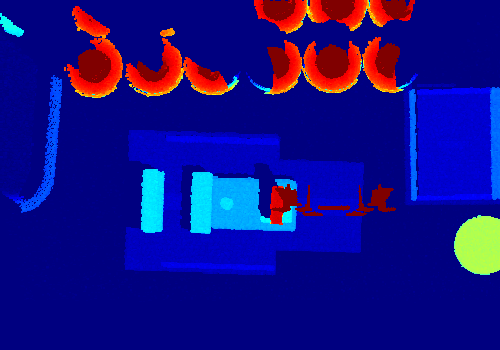

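Wrist view shows caliper (anvil 600,225; thumb 463,235), large jar (177,172), small jar (40,170), and slots. The arm was still settling; retake for fits.

```bash
cat > fit.py <<'E'
from orth import *
def pts(src,x0,x1,y0,y1,z0,z1):
    im,d,K,T=load(src);P=cloud(d,K,T).reshape(-1,3)
    m=(P[:,0]>x0)&(P[:,0]<x1)&(P[:,1]>y0)&(P[:,1]<y1)&(P[:,2]>z0)&(P[:,2]<z1)
    return P[m]
def rect(p):
    (c,s,a)=cv2.minAreaRect(p[:,:2].astype(np.float32)*1000);return np.round(c,1),np.round(s,1),round(a,2),round(p[:,2].mean()*1000,1)
def circ(p):
    (c,r)=cv2.minEnclosingCircle(p[:,:2].astype(np.float32)*1000);return np.round(c,1),round(2*r,1),np.median(p[:,:2],0).round(4),round(np.median(p[:,2])*1000,1)
E
python3 - <<'E'
from fit import *
grab('wrist','w2')
s='w2'
print(sense()['eef_pos'])
print('anvil',rect(pts(s,.4,.52,.075,.115,.038,.047)))
print('jaw',rect(pts(s,.4,.52,.036,.07,.038,.047)))
print('thumb',rect(pts(s,.4,.52,-.06,.01,.105,.115)))
print('carr',rect(pts(s,.4,.52,-.06,.037,.032,.0375)))
print('large',circ(pts(s,.35,.46,-.29,-.17,.06,.072)))
print('small',circ(pts(s,.35,.46,-.38,-.30,.038,.05)))
print('bed',rect(pts(s,.36,.54,-.03,.13,.005,.011)))
E
```

```text
[ 0.45515023 -0.08910703  0.31053904]
anvil (array([449.9,  98.1]), array([20.2, 61.6]), 87.51, np.float64(41.7))
jaw (array([448.4,  49.1]), array([19.4, 59.4]), 87.25, np.float64(41.2))
thumb (array([445.6, -26.1]), array([10.4, 35.7]), 88.71, np.float64(108.7))
carr (array([446.5,  -3.8]), array([82.5, 50.1]), 88.22, np.float64(35.1))
large (array([ 405.7, -232.7]), 57.6, array([ 0.4048, -0.2319]), np.float64(65.5))
small (array([ 406.7, -345.9]), 41.8, array([ 0.406 , -0.3448]), np.float64(43.4))
bed (array([448.2,  46.4]), array([154.7, 140. ]), 88.11, np.float64(7.4))
```

arm_command(
  moves=[
    [[-1,6.3,-5,-0.035,5],[-1,6.3,-10,-0.035,5],[-1,6.3,-15,-0.035,5],[-1,6.3,-18,-0.035,5],[-1,6.3,-20,-0.035,5],[-1,6.3,-22.6,-0.035,5],[-1,6.3,-22.6,-0.035,5]],
  ],
)

```text
time: 2.55
eef_pos: [0.4432, -0.0256, 0.0822]
eef_rot: [0.023, 1.0, -0.003, -0.002]
ft_force: [-1.1, -0.5, 0.3]
grip_width: 0.0504
```

arm_command(
  moves=[
    [[0,0,0,0,0.5],[0,0,0,0,0.5],[0,0,0,0,0.5],[0,0,0,0,0.5],[0,0,0,0,0.5],[0,0,0,0,0.5]],
  ],
  squeeze=30,
)

```text
time: 3.15
eef_pos: [0.4439, -0.0255, 0.0832]
eef_rot: [0.022, 1.0, -0.002, -0.001]
ft_force: [-2.2, -0.0, 7.7]
grip_width: 0.0093
```

arm_command(
  moves=[
    [[-0.1,-1.5,0,0,0.5],[-0.1,-3,0,0,0.5],[-0.15,-4.5,0,0,0.5],[-0.2,-6,0,0,0.5],[-0.25,-7.6,0,0,0.5],[-0.27,-7.8,0,0,0.5],[-0.27,-7.8,0,0,0.5]],
  ],
)

```text
time: 3.85
eef_pos: [0.4413, -0.1037, 0.0834]
eef_rot: [0.022, 1.0, -0.003, -0.001]
ft_force: [0.7, -0.1, 0.2]
grip_width: 0.0098
```

arm_command(
  moves=[
    [[0,0,0,0,4],[0,0,0,0,5],[0,0,0,0,5],[0,0,8,0,5],[0,0,15,0,8.5],[0,-6,24,0,8.5],[0,-12,24,0,8.5],[0,-18,24,0,8.5],[0,-24,24,0,8.5],[0,-24,24,0,8.5]],
  ],
)

```text
time: 4.85
eef_pos: [0.4413, -0.3023, 0.3132]
eef_rot: [0.022, 1.0, -0.002, 0.0]
ft_force: [0.1, 0.4, 0.3]
grip_width: 0.0849
```

```bash
python3 - <<'E'
from fit import *
grab('wrist');grab('wrist')
grab('wrist','w3')
s='w3'
print(sense()['eef_pos'],sense()['eef_rot'])
print('anvil',rect(pts(s,.4,.52,.075,.115,.038,.047)))
print('jaw',rect(pts(s,.4,.52,-.06,.07,.038,.047)))
print('large',circ(pts(s,.35,.46,-.29,-.17,.06,.072)))
print('small',circ(pts(s,.35,.46,-.38,-.30,.038,.05)))
img,Z=ortho('w3','x',0.3,0.7,-0.6,0.15,0.001)
cv2.imwrite('pics/o3.png',img[:,:,::-1])
zc=np.nan_to_num(np.clip(Z/0.06,0,1))*255
cv2.imwrite('pics/o3z.png',cv2.applyColorMap(zc.astype(np.uint8),cv2.COLORMAP_JET))
E
```

```text
[ 0.44081762 -0.30516974  0.31301782] [ 2.60029824e-02  9.99654019e-01 -3.91389792e-03  6.07935310e-04]
anvil (array([0., 0.]), array([0., 0.]), 0.0, np.float64(nan))
jaw (array([444.8, -40. ]), array([39.9, 59.3]), 88.59, np.float64(41.1))
large (array([ 405.6, -233.3]), 57.8, array([ 0.4048, -0.2339]), np.float64(65.5))
small (array([ 406.2, -347. ]), 41.3, array([ 0.4057, -0.3464]), np.float64(43.4))fit.py:7: RuntimeWarning: Mean of empty slice.
  (c,s,a)=cv2.minAreaRect(p[:,:2].astype(np.float32)*1000);return np.round(c,1),np.round(s,1),round(a,2),round(p[:,2].mean()*1000,1)
  ret = ret.dtype.type(ret / rcount)
```

View pics/o3.png

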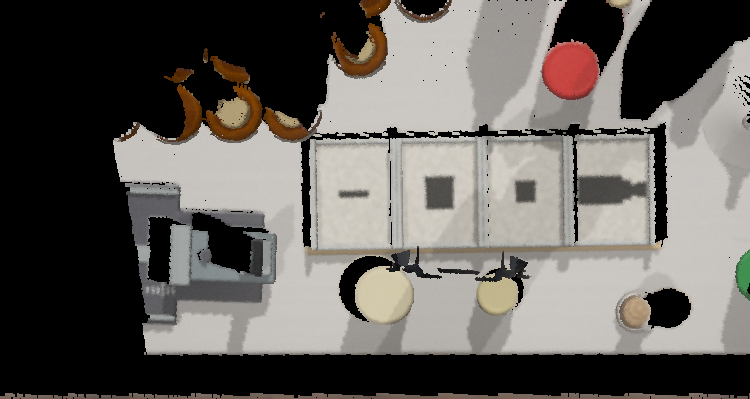

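View pics/o3z.png

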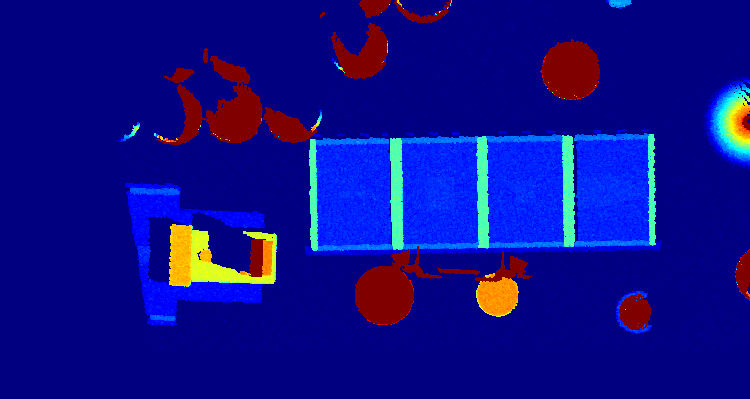

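```bash
python3 - <<'E'
from fit import *
s='w3'
p=pts(s,.43,.6,-.53,-.15,.026,.036); print('cheeks',rect(p))
r=rect(p)
for y in(-.164,-.248,-.333,-.419,-.502):
    q=p[abs(p[:,1]-y)<.012]; print(rect(q))
print(pts(s,.47,.54,-.32,-.26,.0,.02)[:,2].mean(), pts(s,.35,.38,-.32,-.26,-.01,.02)[:,2].mean())
E
```

```text
cheeks (array([ 517. , -327.4]), array([128.5, 353.2]), 0.33, np.float64(27.4))
(array([ 516.1, -159.2]), array([ 15.6, 128.7]), 88.93, np.float64(28.0))
(array([ 506.8, -246.2]), array([109.2,  10.1]), 1.08, np.float64(27.3))
(array([ 508.6, -331.8]), array([109.5,   9.9]), 0.91, np.float64(27.2))
(array([ 509.3, -417.5]), array([108.7,  10.2]), 0.94, np.float64(27.3))
(array([ 511.1, -501. ]), array([109.,   6.]), 0.56, np.float64(27.2))
0.009486783829389018 -0.0008226632124412509
```

arm_command(
  moves=[
    [[-1,-1,-2,-0.15,8.5],[-2,-2,-4,-0.3,8.5],[-3,-3,-6,-0.45,8.5],[-3.45,-4.15,-8,-0.6,8.5],[-3.45,-4.15,-10,-0.75,8.5],[-3.45,-4.15,-12,-0.9,8.5],[-3.45,-4.15,-14,-1.05,8.5],[-3.45,-4.15,-16,-1.2,8.5],[-3.45,-4.15,-17,-1.35,8.5],[-3.45,-4.15,-18,-1.5,8.5]],
  ],
)

```text
time: 6.0
eef_pos: [0.4064, -0.344, 0.1316]
eef_rot: [0.699, 0.715, -0.003, -0.004]
ft_force: [0.5, 0.6, 0.8]
grip_width: 0.0849
```

arm_command(
  moves=[
    [[0,-0.25,-4,-0.02,8.5],[0,-0.25,-7,-0.02,8.5],[0,-0.25,-9,-0.02,8.5],[0,-0.25,-10.4,-0.02,8.5],[0,-0.25,-10.4,-0.02,8.5],[0,-0.25,-10.4,-0.02,3],[0,-0.25,-10.4,-0.02,3],[0,-0.25,-10.4,-0.02,3],[0,-0.25,-10.4,-0.02,3],[0,-0.25,-10.4,-0.02,3]],
  ],
  squeeze=25,
)

```text
time: 7.0
eef_pos: [0.407, -0.3466, 0.0287]
eef_rot: [0.707, 0.708, -0.002, -0.003]
ft_force: [0.3, 2.4, 5.4]
grip_width: 0.0403
```

arm_command(
  moves=[
    [[0,0,0,0,3],[0,0,5,0,3],[0.5,3,10,0,3],[1.5,8,15,0,3],[2.5,13,16,0,3],[3,18,16,0,3],[4.15,23,16,0,3],[4.15,28,16,0,3],[4.15,33,16,0,3],[4.15,38,16,0,3]],
  ],
)

```text
time: 8.0
eef_pos: [0.4482, 0.0081, 0.189]
eef_rot: [0.707, 0.708, -0.002, -0.003]
ft_force: [0.6, 0.3, -0.9]
grip_width: 0.0405
```

```bash
python3 - <<'E'
from fit import *
grab('wrist');grab('wrist')
grab('wrist','w4')
print(sense()['eef_pos'],sense()['grip_width'])
s='w4'
print('anvil',rect(pts(s,.4,.52,.075,.125,.038,.047)))
E
```

```text
[0.44806279 0.01046522 0.18835505] 0.04004140478905669
anvil (array([450.2,  99.1]), array([20. , 62.1]), 88.12, np.float64(41.8))
```

View pics/w4.png

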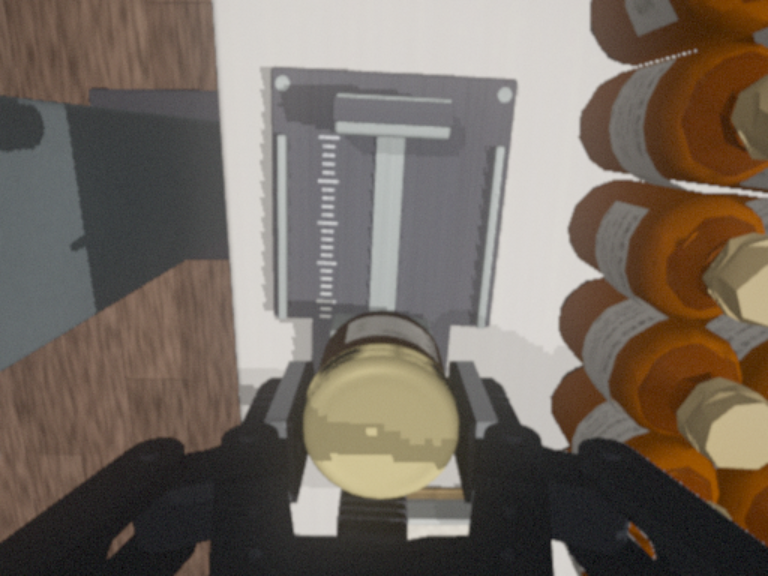

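arm_command(
  moves=[
    [[0.1,4.65,0,0,3],[0.1,4.65,-4,0,3],[0.1,4.65,-8,0,3],[0.1,4.65,-11,0,3],[0.1,4.65,-13,0,3],[0.1,4.65,-14.2,0,3],[0.1,4.65,-14.8,0,3],[0.1,4.65,-15,0,3],[0.1,4.65,-15,0,3]],
  ],
)

```text
time: 9.05
eef_pos: [0.4494, 0.0562, 0.0387]
eef_rot: [0.704, 0.711, -0.002, -0.003]
ft_force: [0.2, 0.3, -0.3]
grip_width: 0.0402
```

arm_command(
  moves=[
    [[0,0,-0.15,0,3],[0,0,-0.15,0,3],[0,0,-0.15,0,6],[0,0,-0.15,0,6.5],[0,0,-0.15,0,6.5],[0,0,2,0,7],[0,0,6,0,8],[0,0,11,0,8],[0,0,15,0,6]],
  ],
)

```text
time: 9.95
eef_pos: [0.4492, 0.0559, 0.1905]
eef_rot: [0.704, 0.71, -0.002, -0.003]
ft_force: [0.8, 0.7, 1.2]
grip_width: 0.0671
```

```bash
python3 - <<'E'
from fit import *
grab('wrist');grab('wrist')
grab('wrist','w5')
print(sense()['eef_pos'],sense()['grip_width'])
s='w5'
print('anvil',rect(pts(s,.4,.52,.075,.125,.038,.045)))
print('small',circ(pts(s,.4,.5,.02,.083,.048,.055)))
E
```

```text
[0.45088412 0.05674948 0.19067022] 0.06000370374844699
anvil (array([450.3,  92. ]), array([34.2, 61.3]), 88.0, np.float64(41.8))
small (array([449.2,  56.4]), 41.3, array([0.4491, 0.0573]), np.float64(51.5))
```

View pics/w5.png

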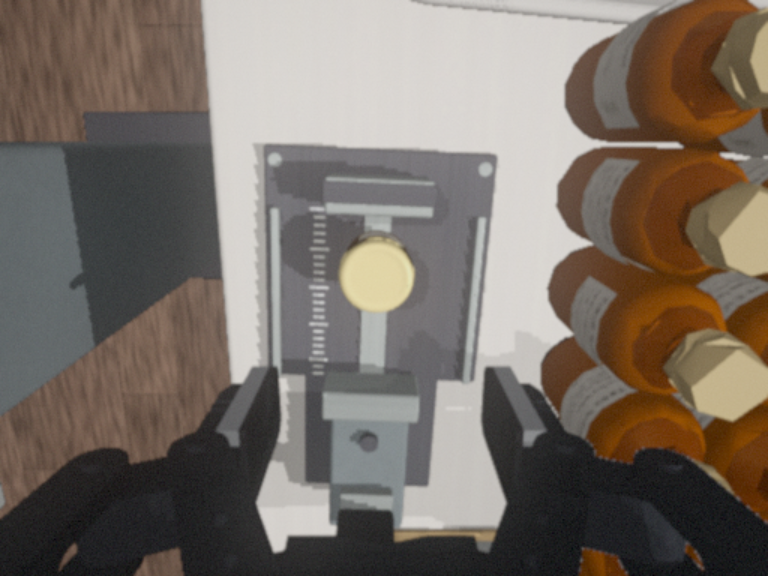

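arm_command(
  moves=[
    [[0,-3,0,0.15,5],[0,-8,0,0.3,5],[-0.5,-12,0,0.45,5],[-0.95,-16.1,0,0.6,5],[-0.95,-16.1,0,0.75,5],[-0.95,-16.1,0,0.9,5],[-0.95,-16.1,0,1.05,5],[-0.95,-16.1,0,1.2,5],[-0.95,-16.1,0,1.35,5],[-0.95,-16.1,-2,1.5,5]],
  ],
)

```text
time: 11.1
eef_pos: [0.4421, -0.1042, 0.1708]
eef_rot: [0.027, 1.0, -0.001, -0.001]
ft_force: [0.7, -0.5, 0.3]
grip_width: 0.0497
```

```bash
python3 - <<'E'
from fit import *
grab('wrist')
grab('wrist','w6');s='w6'
st=sense();print(st['eef_pos'],st['eef_rot'],st['ft_force'])
print('thumb',rect(pts(s,.4,.5,-.125,-.07,.105,.115)))
E
```

```text
[ 0.4389372  -0.10355865  0.16837725] [ 3.06254004e-02  9.99518679e-01 -3.34988795e-04 -4.93800628e-03] [-0.16163921  0.66831955  0.41317287]
thumb (array([ 442.7, -104.9]), array([ 9.9, 35.5]), 88.36, np.float64(108.7))
```

arm_command(
  moves=[
    [[0.3,0,-4,0,5],[0.3,0,-7,0,5],[0.3,0,-8.5,0,5],[0.3,0,-8.5,0,5],[0.3,0,-8.5,0,0.5],[0.3,0,-8.5,0,0.5],[0.3,0,-8.5,0,0.5],[0.3,0,-8.5,0,0.5],[0.3,0,-8.5,0,0.5]],
  ],
  squeeze=30,
)

```text
time: 12.1
eef_pos: [0.4425, -0.1038, 0.0842]
eef_rot: [0.03, 1.0, -0.001, -0.004]
ft_force: [-1.2, -1.7, 6.6]
grip_width: 0.0098
```

arm_command(
  moves=[
    [[0,1,0,0,0.5],[0.1,2,0,0,0.5],[0.1,3,0,0,0.5],[0.15,4,0,0,0.5],[0.15,5,0,0,0.5],[0.2,5.6,0,0,0.5],[0.2,6.2,0,0,0.5],[0.2,6.6,0,0,0.5],[0.2,6.8,0,0,0.5]],
  ],
)

```text
time: 13.0
eef_pos: [0.4448, -0.0354, 0.0843]
eef_rot: [0.03, 1.0, -0.001, -0.004]
ft_force: [0.2, -2.5, 3.5]
grip_width: 0.0095
```

arm_command(
  moves=[
    [[0,0.3,0,0,0.5],[0,0.6,0,0,0.5],[0,0.6,0,0,0.5]],
  ],
)

```text
time: 13.3
eef_pos: [0.4449, -0.0302, 0.0844]
eef_rot: [0.03, 1.0, -0.001, -0.004]
ft_force: [-0.4, -5.5, 3.7]
grip_width: 0.0097
```

arm_command(
  moves=[
    [[0,0.25,0,0,0.5],[0,0.5,0,0,0.5],[0,0.5,0,0,0.5],[0,0.5,0,0,0.5],[0,0.5,0,0,0.5],[0,0.5,0,0,0.5],[0,0.5,0,0,0.5]],
  ],
)

```text
time: 14.0
eef_pos: [0.445, -0.0274, 0.0844]
eef_rot: [0.031, 1.0, -0.002, -0.003]
ft_force: [-0.9, -7.9, 2.3]
grip_width: 0.0098
```

```bash
python3 - <<'E'
from fit import *
grab('wrist','w7')
st=sense();print(st['eef_pos'],st['ft_force'],st['time'])
s='w7'
print('thumb',rect(pts(s,.4,.5,-.06,.01,.105,.112)))
print('jaw',rect(pts(s,.4,.52,.0,.048,.038,.045)))
print('anvil',rect(pts(s,.4,.52,.089,.125,.038,.045)))
print('small',circ(pts(s,.4,.5,.02,.1,.048,.055)))
E
```

```text
[ 0.4450147  -0.02733694  0.08441126] [-0.20437898 -7.95759574  2.25371608] 14.05
thumb (array([444.2, -22.9]), array([35.3, 29.1]), 18.35, np.float64(108.9))
jaw (array([447.8,  28.4]), array([39.1, 60.1]), 89.96, np.float64(41.2))
anvil (array([450. ,  99.3]), array([62.4, 20.6]), 0.11, np.float64(42.0))
small (array([449.3,  69.3]), 41.9, array([0.4477, 0.0684]), np.float64(52.0))
```

View pics/w7.png

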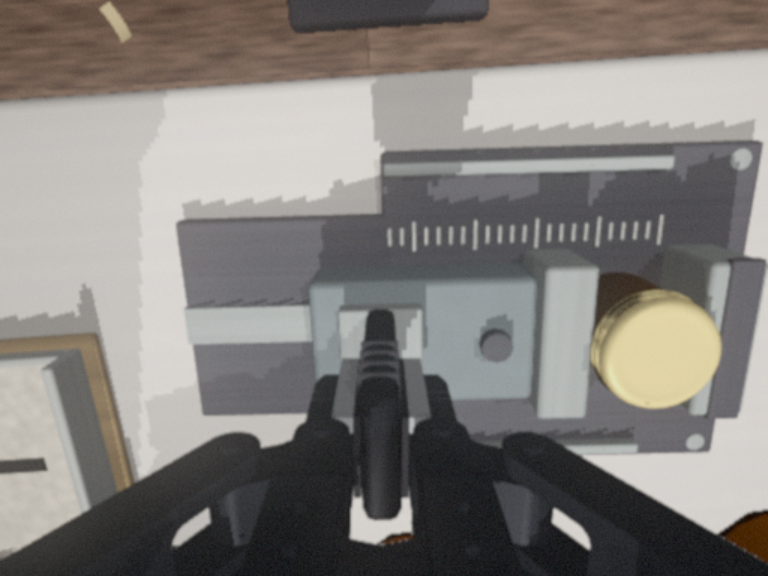

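Jar is pressed between jaw and anvil (jar at 655,348, upright). Bring the force to the proper range and hold.

arm_command(
  moves=[
    [[0,0.45,0,0,0.5],[0,0.45,0,0,0.5],[0,0.45,0,0,0.5],[0,0.45,0,0,0.5],[0,0.45,0,0,0.5],[0,0.45,0,0,0.5]],
  ],
)

```text
time: 14.65
eef_pos: [0.4451, -0.0256, 0.0845]
eef_rot: [0.033, 0.999, -0.004, -0.002]
ft_force: [-0.6, -9.9, 2.9]
grip_width: 0.0098
```

arm_command(
  moves=[
    [[0,-1,0,0,0.5],[-0.1,-2,0,0,0.5],[-0.1,-3.5,0,0,0.5],[-0.2,-5,0,0,0.5],[-0.2,-6.5,0,0,0.5],[-0.25,-7.8,0,0,0.5],[-0.25,-8,0,0,0.5],[-0.25,-8,0,0,0.5]],
  ],
)

```text
time: 15.45
eef_pos: [0.4424, -0.1054, 0.0844]
eef_rot: [0.033, 0.999, -0.003, -0.003]
ft_force: [-0.4, -0.8, 2.5]
grip_width: 0.01
```

arm_command(
  moves=[
    [[0,0,0,0,5],[0,0,0,0,5],[0,0,0,0,5],[0,0,5,0,5],[0,0,9,-0.15,5],[0.2,3,10,-0.3,6],[0.6,8,10,-0.45,8],[0.6,13,10,-0.6,8],[0.6,17.3,10,-0.75,8],[0.6,17.3,10,-0.9,8]],
  ],
)

```text
time: 16.45
eef_pos: [0.4482, 0.075, 0.1839]
eef_rot: [0.461, 0.887, -0.001, -0.005]
ft_force: [0.5, -0.7, 0.6]
grip_width: 0.0799
```

arm_command(
  moves=[
    [[0,0,0,-0.15,8],[0,0,0,-0.3,8],[0,0,0,-0.45,8],[0,0,0,-0.6,8],[0,0,0,-0.61,8],[0,0,0,-0.61,8]],
  ],
)

```text
time: 17.05
eef_pos: [0.448, 0.0753, 0.1838]
eef_rot: [0.706, 0.709, 0.001, -0.005]
ft_force: [0.6, -0.2, -0.1]
grip_width: 0.0798
```

```bash
python3 - <<'E'
from fit import *
grab('wrist','w8')
st=sense();print(st['eef_pos'],st['eef_rot'],st['time'])
s='w8'
print('small',circ(pts(s,.4,.5,.02,.1,.048,.055)))
E
```

```text
[0.44807226 0.07523237 0.18384274] [ 7.05573627e-01  7.08619585e-01  6.62500246e-04 -4.86850300e-03] 17.1
small (array([450.3,  69.7]), 41.4, array([0.4502, 0.0706]), np.float64(51.7))
```

arm_command(
  moves=[
    [[0.15,-0.65,-4,0,8],[0.15,-0.65,-8,0,8],[0.15,-0.65,-12,0,8],[0.15,-0.65,-14.5,0,8],[0.15,-0.65,-14.5,0,8],[0.15,-0.65,-14.5,0,3],[0.15,-0.65,-14.5,0,3],[0.15,-0.65,-14.5,0,3],[0.15,-0.65,-14.5,0,3]],
  ],
  squeeze=25,
)

```text
time: 18.0
eef_pos: [0.4506, 0.069, 0.0404]
eef_rot: [0.705, 0.709, 0.002, -0.004]
ft_force: [0.4, -0.5, 5.5]
grip_width: 0.0406
```

arm_command(
  moves=[
    [[0,0,0,0,3],[0,0,5,0,3],[0,0,10,0,3],[0,-3,14,0,3],[1,-8,15,0,3],[2,-13,15,0,3],[3,-18,15,0,3],[4,-23,15,0,3],[5,-28,15,0,3],[5.85,-33,15,0,3]],
  ],
)

```text
time: 19.0
eef_pos: [0.5082, -0.2559, 0.191]
eef_rot: [0.705, 0.709, 0.002, -0.004]
ft_force: [1.8, 0.6, -0.8]
grip_width: 0.0402
```

arm_command(
  moves=[
    [[0,-4,0,0,3],[0,-8,0,0,3],[0.2,-11,0,0,3],[0.2,-11,0,0,3],[0.2,-11,0,0,3],[0.2,-11,0,0,3]],
  ],
)

```text
time: 19.6
eef_pos: [0.5104, -0.3638, 0.1908]
eef_rot: [0.704, 0.71, 0.003, -0.005]
ft_force: [0.2, 0.4, -0.8]
grip_width: 0.0404
```

```bash
python3 - <<'E'
from fit import *
grab('wrist','w9')
st=sense();print(st['eef_pos'],st['eef_rot'],st['time'],st['grip_width'])
s='w9'
p=pts(s,.43,.6,-.53,-.22,.026,.031)
for y in(-.2462,-.3318,-.4175):
    q=p[abs(p[:,1]-y)<.012]
    if len(q): print(rect(q))
E
```

```text
[ 0.51052553 -0.36360252  0.19077308] [ 0.70421339  0.7099679   0.00288979 -0.0045545 ] 19.65 0.040429769160473826
(array([ 496.2, -245.1]), array([ 15.8, 131.4]), 87.5, np.float64(27.3))
(array([ 509. , -331.2]), array([109.4,   9.7]), 0.5, np.float64(27.3))
(array([ 510.3, -416.9]), array([109.6,  10.3]), 0.95, np.float64(27.2))
```

View pics/w9.png

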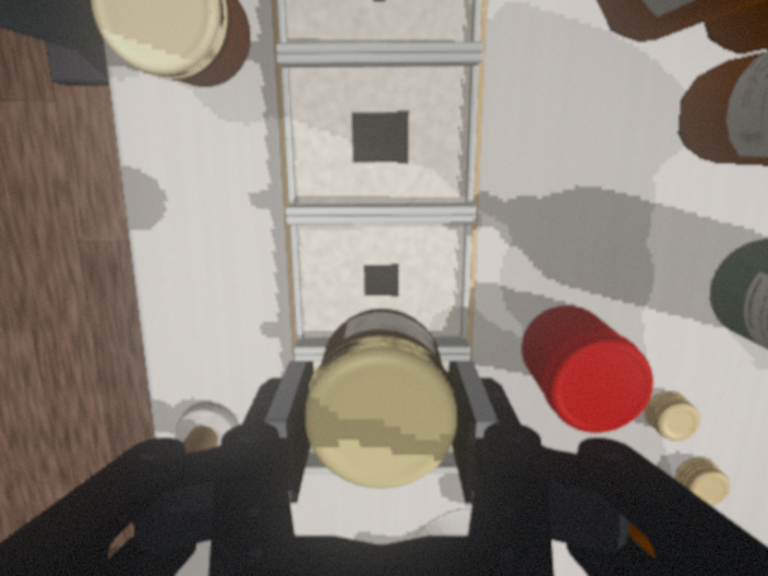

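arm_command(
  moves=[
    [[-0.1,-1.05,-3,0,3],[-0.1,-1.05,-7,0,3],[-0.1,-1.05,-11,0,3],[-0.1,-1.05,-13,0,3],[-0.1,-1.05,-14.2,0,3],[-0.1,-1.05,-14.6,0,3],[-0.1,-1.05,-14.8,0,3],[-0.1,-1.05,-14.8,0,3]],
  ],
)

```text
time: 20.45
eef_pos: [0.5102, -0.3745, 0.0438]
eef_rot: [0.704, 0.71, 0.003, -0.004]
ft_force: [-0.0, 0.8, -0.1]
grip_width: 0.0405
```

arm_command(
  moves=[
    [[0,0,0,0,6],[0,0,0,0,6.5],[0,0,0,0,6.5],[0,0,2,0,7],[0,0,5,0,8],[0,0,10,0,8],[0,0,15,0,8.5],[0,0,15,0,8.5]],
  ],
)

```text
time: 21.25
eef_pos: [0.5128, -0.3787, 0.2011]
eef_rot: [0.704, 0.71, 0.004, 0.003]
ft_force: [0.9, -0.9, 0.7]
grip_width: 0.0853
```

```bash
python3 - <<'E'
from fit import *
grab('wrist','w10')
st=sense();print(st['eef_pos'],st['eef_rot'],st['time'],st['grip_width'])
s='w10'
print('small',circ(pts(s,.45,.57,-.43,-.33,.048,.06)))
print('large',circ(pts(s,.35,.46,-.29,-.17,.06,.072)))
E
```

```text
[ 0.5117879  -0.37673137  0.19807007] [7.04211120e-01 7.09981087e-01 3.65606053e-03 4.32879785e-04] 21.3 0.08484317225585138
small (array([ 509.8, -374.6]), 41.4, array([ 0.5098, -0.3734]), np.float64(53.4))
large (array([ 406.8, -245.5]), 50.9, array([ 0.4077, -0.2519]), np.float64(65.4))
```

View pics/w10.png

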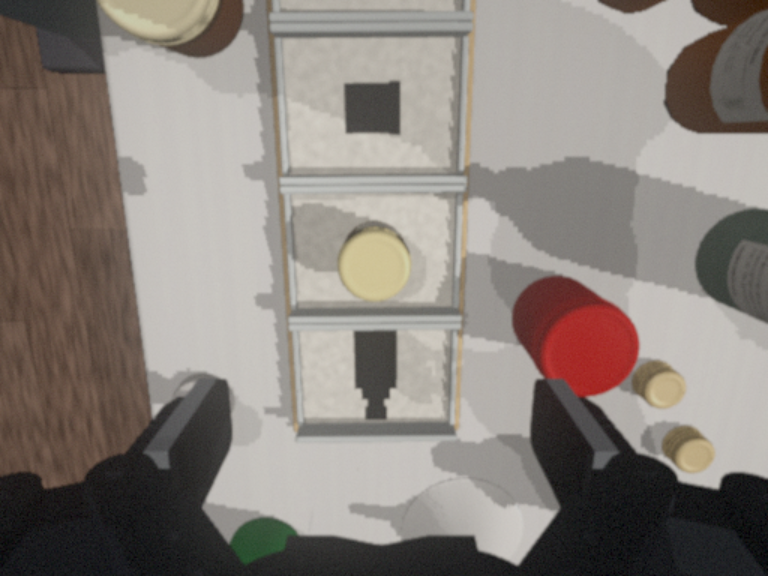

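arm_command(
  moves=[
    [[-3,4,0,0,8.5],[-6,8,0,0,8.5],[-9,12,0,0,8.5],[-10.6,14.4,0,0,8.5],[-10.6,14.4,0,0,8.5],[-10.6,14.4,0,0,8.5]],
  ],
)

```text
time: 21.9
eef_pos: [0.4055, -0.232, 0.1977]
eef_rot: [0.704, 0.71, 0.004, 0.0]
ft_force: [0.3, -0.9, -0.2]
grip_width: 0.0853
```

```bash
python3 - <<'E'
from fit import *
grab('wrist','w11')
st=sense();print(st['eef_pos'],st['eef_rot'],st['time'],st['grip_width'])
s='w11'
print('large',circ(pts(s,.35,.46,-.29,-.17,.06,.072)))
E
```

```text
[ 0.40643708 -0.23309141  0.19800677] [0.70405816 0.71013286 0.00355551 0.00088233] 21.95 0.08514499600857713
large (array([ 406.2, -232.5]), 57.5, array([ 0.4061, -0.231 ]), np.float64(65.5))
```

arm_command(
  moves=[
    [[0,0,-5,0,8.5],[0,0,-9,0,8.5],[0,0,-12,0,8.5],[0,0,-14,0,8.5],[0,0,-15.4,0,8.5],[0,0,-15.4,0,8.5],[0,0,-15.4,0,5],[0,0,-15.4,0,5],[0,0,-15.4,0,5],[0,0,-15.4,0,5]],
  ],
  squeeze=35,
)

```text
time: 22.95
eef_pos: [0.4072, -0.234, 0.0449]
eef_rot: [0.704, 0.71, 0.003, 0.002]
ft_force: [0.1, -1.2, 3.7]
grip_width: 0.0566
```

arm_command(
  moves=[
    [[0,0,0,0,5],[0,0,5,0,5],[0,0,10,0,5],[0.5,3,15,0,5],[2,7,15,0,5],[3,12,15,0,5],[4,17,15,0,5],[4.2,21,15,0,5],[4.2,24,15,0,5],[4.2,26,15,0,5]],
  ],
)

```text
time: 23.95
eef_pos: [0.448, 0.0296, 0.1944]
eef_rot: [0.702, 0.712, 0.003, 0.001]
ft_force: [0.6, -0.8, -1.8]
grip_width: 0.0561
```

arm_command(
  moves=[
    [[0,1.85,0,0,5],[0,1.85,-4,0,5],[0,1.85,-8,0,5],[0,1.85,-11,0,5],[0,1.85,-13,0,5],[0,1.85,-13.7,0,5],[0,1.85,-14.1,0,5],[0,1.85,-14.1,0,5]],
  ],
)

```text
time: 24.75
eef_pos: [0.4481, 0.0481, 0.0537]
eef_rot: [0.702, 0.712, 0.003, 0.001]
ft_force: [-0.5, 0.1, -2.4]
grip_width: 0.0566
```

arm_command(
  moves=[
    [[0,0,-0.1,0,5],[0,0,-0.1,0,7],[0,0,-0.1,0,8],[0,0,-0.1,0,8],[0,0,3,0,8.5],[0,0,7,0,8.5],[0,0,12,0,8.5],[0,0,14,0,8.5]],
  ],
)

```text
time: 25.55
eef_pos: [0.4495, 0.0477, 0.1969]
eef_rot: [0.703, 0.712, 0.005, 0.002]
ft_force: [0.3, -0.7, 0.0]
grip_width: 0.0848
```

```bash
python3 - <<'E'
from fit import *
grab('wrist','w12')
st=sense();print(st['eef_pos'],st['eef_rot'],st['time'],st['grip_width'])
s='w12'
print('large',circ(pts(s,.4,.5,-.01,.083,.07,.082)))
E
```

```text
[0.45060469 0.04794466 0.19808604] [0.70259688 0.71155072 0.00667408 0.00294073] 25.6 0.08540192972163847
large (array([447.9,  50. ]), 57.6, array([0.4477, 0.0515]), np.float64(73.5))
```

View pics/w12.png

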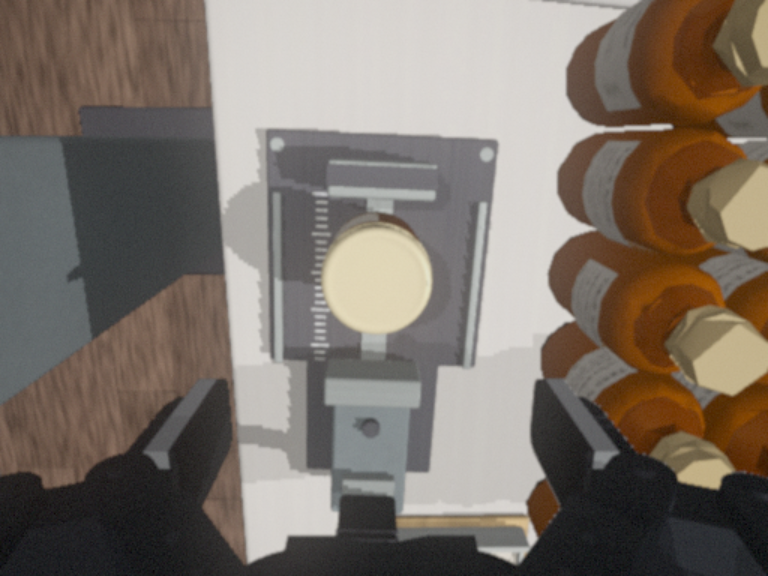

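arm_command(
  moves=[
    [[0,-3,0,0.15,5],[0,-8,0,0.3,5],[-0.5,-12,0,0.45,5],[-0.8,-15.3,0,0.6,5],[-0.8,-15.3,0,0.75,5],[-0.8,-15.3,0,0.9,5],[-0.8,-15.3,0,1.05,5],[-0.8,-15.3,0,1.2,5],[-0.8,-15.3,0,1.35,5],[-0.8,-15.3,-2,1.5,5]],
  ],
)

```text
time: 26.6
eef_pos: [0.4441, -0.1054, 0.1792]
eef_rot: [0.026, 1.0, 0.007, 0.0]
ft_force: [0.6, -0.2, -0.4]
grip_width: 0.0497
```

```bash
python3 - <<'E'
from fit import *
grab('wrist')
grab('wrist','w13');s='w13'
st=sense();print(st['eef_pos'],st['eef_rot'],st['ft_force'])
print('thumb',rect(pts(s,.4,.5,-.125,-.07,.105,.115)))
E
```

```text
[ 0.44102366 -0.10464658  0.17674247] [ 0.02926414  0.99953485  0.00749286 -0.00418951] [-1.00673815  0.49412588 -0.01059306]
thumb (array([ 442.9, -106. ]), array([ 9.9, 35.4]), 88.92, np.float64(108.8))
```

arm_command(
  moves=[
    [[0.2,-0.1,-5,0,5],[0.2,-0.1,-8,0,5],[0.2,-0.1,-9.3,0,5],[0.2,-0.1,-9.3,0,5],[0.2,-0.1,-9.3,0,0.5],[0.2,-0.1,-9.3,0,0.5],[0.2,-0.1,-9.3,0,0.5],[0.2,-0.1,-9.3,0,0.5],[0.2,-0.1,-9.3,0,0.5]],
  ],
  squeeze=30,
)

```text
time: 27.6
eef_pos: [0.4437, -0.1059, 0.0847]
eef_rot: [0.028, 1.0, 0.007, -0.003]
ft_force: [-1.5, -0.7, 6.8]
grip_width: 0.0098
```

arm_command(
  moves=[
    [[0,1,0,0,0.5],[0.1,2,0,0,0.5],[0.1,3,0,0,0.5],[0.15,3.8,0,0,0.5],[0.15,4.6,0,0,0.5],[0.2,5.2,0,0,0.5],[0.2,5.7,0,0,0.5],[0.2,6,0,0,0.5],[0.2,6,0,0,0.5]],
  ],
)

```text
time: 28.5
eef_pos: [0.4458, -0.0468, 0.0848]
eef_rot: [0.029, 1.0, 0.006, -0.003]
ft_force: [-1.3, -5.0, 3.4]
grip_width: 0.0097
```

arm_command(
  moves=[
    [[0,0.3,0,0,0.5],[0,0.6,0,0,0.5],[0,0.6,0,0,0.5],[0,0.6,0,0,0.5],[0,0.6,0,0,0.5],[0,0.6,0,0,0.5],[0,0.6,0,0,0.5],[0,0.6,0,0,0.5]],
  ],
)

```text
time: 29.3
eef_pos: [0.4459, -0.0437, 0.0848]
eef_rot: [0.03, 1.0, 0.005, -0.002]
ft_force: [-1.2, -9.2, 3.6]
grip_width: 0.01
```

```bash
python3 - <<'E'
from fit import *
grab('wrist','w14')
st=sense();print(st['eef_pos'],st['ft_force'],st['time'])
s='w14'
print('large',circ(pts(s,.4,.5,-.01,.1,.07,.082)))
E
```

```text
[ 0.44585903 -0.04372195  0.08485824] [-1.28079763 -8.9657623   2.25861779] 29.35
large (array([447.6,  60.1]), 58.2, array([0.446 , 0.0551]), np.float64(73.5))
```

View pics/w14.png

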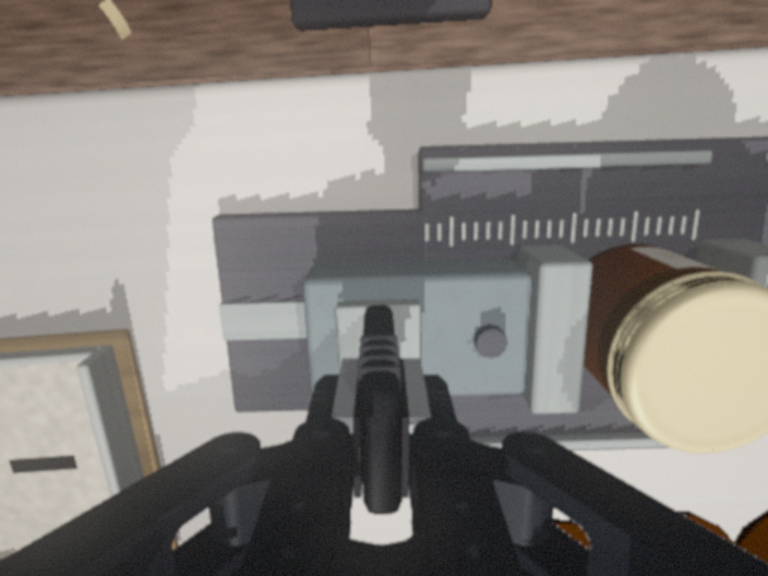

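arm_command(
  moves=[
    [[0,0.4,0,0,0.5],[0,0.4,0,0,0.5],[0,0.4,0,0,0.5],[0,-1,0,0,0.5],[-0.1,-2.2,0,0,0.5],[-0.15,-3.6,0,0,0.5],[-0.2,-5,0,0,0.5],[-0.2,-6,0,0,0.5],[-0.2,-6.2,0,0,0.5],[-0.2,-6.2,0,0,0.5]],
  ],
)

```text
time: 30.35
eef_pos: [0.4437, -0.1058, 0.0848]
eef_rot: [0.03, 1.0, 0.005, -0.002]
ft_force: [-0.2, 0.1, 2.3]
grip_width: 0.0097
```

arm_command(
  moves=[
    [[0,0,0,0,5],[0,0,0,0,5],[0,0,0,0,5],[0,0,5,0,5],[0,0,10,-0.15,5],[0.2,3,11,-0.3,6],[0.6,7,11,-0.45,8],[0.6,11,11,-0.6,8.5],[0.6,15,11,-0.75,8.5],[0.6,16.2,11,-0.9,8.5]],
  ],
)

```text
time: 31.35
eef_pos: [0.4494, 0.0612, 0.1945]
eef_rot: [0.462, 0.887, 0.006, -0.001]
ft_force: [0.7, -0.2, -0.1]
grip_width: 0.0847
```

arm_command(
  moves=[
    [[0,0,0,-0.15,8.5],[0,0,0,-0.3,8.5],[0,0,0,-0.45,8.5],[0,0,0,-0.6,8.5],[0,0,0,-0.62,8.5],[0,0,0,-0.62,8.5]],
  ],
)

```text
time: 31.95
eef_pos: [0.4492, 0.0614, 0.1944]
eef_rot: [0.71, 0.705, 0.006, 0.001]
ft_force: [0.2, 0.4, 0.3]
grip_width: 0.085
```

```bash
python3 - <<'E'
from fit import *
grab('wrist','w15')
st=sense();print(st['eef_pos'],st['eef_rot'],st['time'],st['grip_width'])
s='w15'
print('large',circ(pts(s,.4,.5,-.01,.1,.07,.082)))
print('jaw',rect(pts(s,.4,.52,-.05,.028,.038,.045)))
E
```

```text
[0.44929924 0.06134169 0.19444619] [0.70965972 0.70452033 0.00574068 0.00111166] 32.0 0.08529202448907855
large (array([448.1,  61. ]), 57.5, array([0.448 , 0.0624]), np.float64(73.5))
jaw (array([445.9, -35.1]), array([29.8, 59.8]), 87.7, np.float64(41.1))
```

arm_command(
  moves=[
    [[-0.1,0,-5,0,8.5],[-0.1,0,-9,0,8.5],[-0.1,0,-12,0,8.5],[-0.1,0,-14.1,0,8.5],[-0.1,0,-14.1,0,8.5],[-0.1,0,-14.1,0,5],[-0.1,0,-14.1,0,5],[-0.1,0,-14.1,0,5],[-0.1,0,-14.1,0,5]],
  ],
  squeeze=35,
)

```text
time: 32.9
eef_pos: [0.449, 0.0613, 0.0549]
eef_rot: [0.709, 0.705, 0.007, 0.002]
ft_force: [-1.9, -0.1, 8.8]
grip_width: 0.0566
```

arm_command(
  moves=[
    [[0,0,0,0,5],[0,0,5,0,5],[0,0,10,0,5],[0,-3,14,0,5],[1,-8,15,0,5],[2,-13,15,0,5],[3,-18,15,0,5],[4,-23,15,0,5],[5,-28,15,0,5],[5.9,-33,15,0,5]],
  ],
)

```text
time: 33.9
eef_pos: [0.5068, -0.2633, 0.205]
eef_rot: [0.709, 0.705, 0.007, 0.002]
ft_force: [0.8, 0.8, -1.2]
grip_width: 0.0567
```

arm_command(
  moves=[
    [[0,-2,0,0,5],[0,-2,0,0,5],[0,-2,0,0,5],[0,-2,0,0,5]],
  ],
)

```text
time: 34.3
eef_pos: [0.5067, -0.2809, 0.2045]
eef_rot: [0.708, 0.706, 0.007, 0.0]
ft_force: [0.2, 0.1, -2.3]
grip_width: 0.0562
```

```bash
python3 - <<'E'
from fit import *
grab('wrist','w16')
st=sense();print(st['eef_pos'],st['eef_rot'],st['time'],st['grip_width'])
s='w16'
p=pts(s,.43,.6,-.53,-.13,.026,.031)
for y in(-.161,-.2462,-.3318):
    q=p[abs(p[:,1]-y)<.012]
    if len(q): print(rect(q))
E
```

```text
[ 0.50685231 -0.28090455  0.20456524] [7.08301838e-01 7.05869863e-01 7.46834606e-03 6.83724805e-04] 34.35 0.05636399280206067
(array([ 523.5, -157.6]), array([ 19.5, 143.4]), 88.25, np.float64(27.4))
(array([ 507.2, -245.4]), array([108.9,   9.9]), 0.83, np.float64(27.2))
(array([ 509.2, -327.6]), array([  8.3, 109.4]), 87.39, np.float64(27.2))
```

View pics/w16.png

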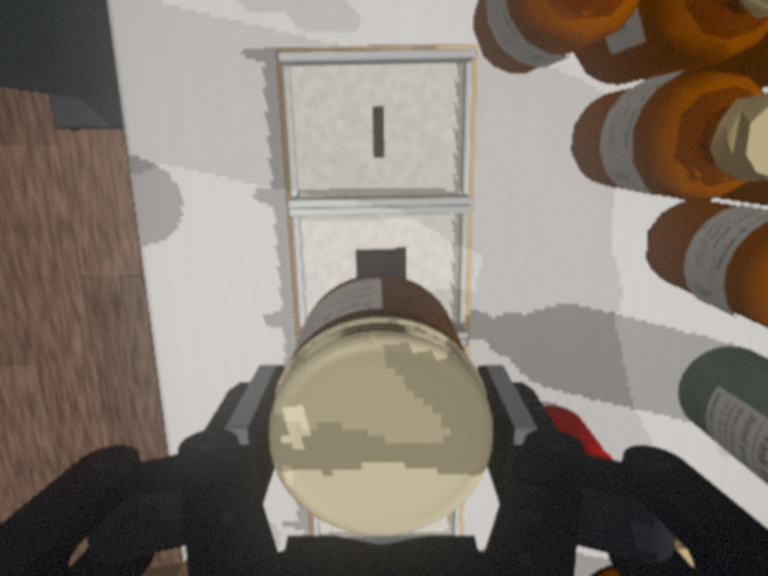

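arm_command(
  moves=[
    [[0.1,-0.75,-4,0,5],[0.1,-0.75,-8,0,5],[0.1,-0.75,-11,0,5],[0.1,-0.75,-13,0,5],[0.1,-0.75,-14.2,0,5],[0.1,-0.75,-14.6,0,5],[0.1,-0.75,-14.7,0,5],[0.1,-0.75,-14.7,0,5]],
  ],
)

```text
time: 35.15
eef_pos: [0.5085, -0.2886, 0.0585]
eef_rot: [0.708, 0.706, 0.008, 0.001]
ft_force: [0.8, -0.5, -2.0]
grip_width: 0.0563
```

arm_command(
  moves=[
    [[0,0,-0.1,0,5],[0,0,-0.1,0,7],[0,0,-0.1,0,8],[0,0,-0.1,0,8],[0,0,3,0,8.5],[0,0,7,0,8.5],[0,0,12,0,8.5],[0,0,17,0,8.5],[0,-4,20,0,8.5],[0,-6,20,0,8.5]],
  ],
)

```text
time: 36.15
eef_pos: [0.5105, -0.3532, 0.2645]
eef_rot: [0.708, 0.706, 0.008, 0.007]
ft_force: [-0.7, -1.4, -0.0]
grip_width: 0.0848
```

```bash
python3 - <<'E'
from fit import *
grab('wrist');grab('wrist','w17')
st=sense();print(st['eef_pos'],st['eef_rot'],st['time'],st['grip_width'])
s='w17'
print('large',circ(pts(s,.45,.57,-.34,-.23,.07,.082)))
print('small',circ(pts(s,.45,.57,-.42,-.33,.048,.06)))
E
```

```text
[ 0.50804536 -0.35277346  0.26088651] [0.70959085 0.70456389 0.00718023 0.00435808] 36.25 0.08501027317394083
large (array([ 508.6, -289.6]), 57.5, array([ 0.5084, -0.2886]), np.float64(75.5))
small (array([ 509.6, -374.5]), 41.4, array([ 0.5095, -0.3733]), np.float64(53.4))
```

View pics/w17.png

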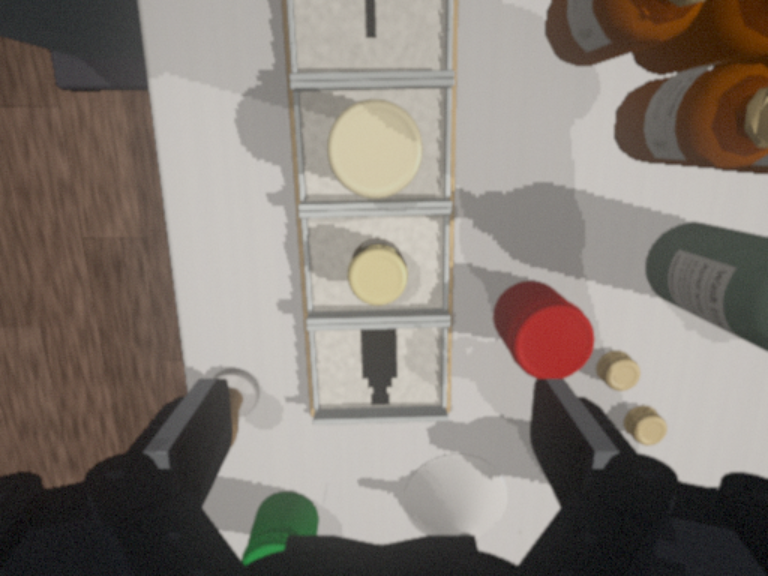

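Large (375,148) and small (378,275) are centred in their slots. Now the bottle's profile from the fixed cameras.

```bash
python3 - <<'E'
from fit import *
grab('scene','s2');grab('top','t2')
for s in('s2','t2'):
    p=pts(s,.62,.76,-.63,-.50,.01,.16)
    for z in np.arange(.02,.15,.01):
        q=p[abs(p[:,2]-z)<.005]
        if len(q)>5:print(s,z.round(3),len(q),np.percentile(q[:,:2],[3,50,97],axis=0).round(3).tolist())
E
```

```text
s2 0.02 133 [[0.673, -0.627], [0.734, -0.581], [0.759, -0.515]]
s2 0.03 47 [[0.671, -0.594], [0.677, -0.571], [0.695, -0.54]]
s2 0.04 51 [[0.673, -0.594], [0.679, -0.574], [0.699, -0.541]]
s2 0.05 54 [[0.672, -0.595], [0.679, -0.572], [0.698, -0.545]]
s2 0.06 50 [[0.672, -0.594], [0.679, -0.568], [0.696, -0.541]]
s2 0.07 58 [[0.672, -0.594], [0.678, -0.573], [0.696, -0.542]]
s2 0.08 51 [[0.674, -0.594], [0.68, -0.571], [0.692, -0.541]]
s2 0.09 60 [[0.673, -0.594], [0.679, -0.57], [0.7, -0.542]]
s2 0.1 93 [[0.675, -0.591], [0.686, -0.572], [0.711, -0.543]]
s2 0.11 66 [[0.684, -0.585], [0.694, -0.57], [0.707, -0.548]]
s2 0.12 19 [[0.692, -0.578], [0.696, -0.567], [0.703, -0.555]]
s2 0.13 33 [[0.689, -0.581], [0.693, -0.57], [0.704, -0.554]]
s2 0.14 57 [[0.69, -0.579], [0.701, -0.567], [0.716, -0.554]]
t2 0.02 55 [[0.673, -0.628], [0.737, -0.547], [0.754, -0.511]]
t2 0.03 26 [[0.672, -0.618], [0.689, -0.558], [0.755, -0.511]]
t2 0.04 14 [[0.674, -0.581], [0.678, -0.557], [0.693, -0.54]]
t2 0.05 22 [[0.673, -0.589], [0.682, -0.558], [0.702, -0.537]]
t2 0.06 16 [[0.673, -0.585], [0.68, -0.555], [0.704, -0.538]]
t2 0.07 16 [[0.676, -0.586], [0.68, -0.557], [0.699, -0.537]]
t2 0.08 19 [[0.672, -0.583], [0.68, -0.559], [0.703, -0.537]]
t2 0.09 26 [[0.674, -0.584], [0.683, -0.552], [0.721, -0.538]]
t2 0.1 43 [[0.676, -0.589], [0.691, -0.563], [0.724, -0.539]]
t2 0.11 36 [[0.681, -0.583], [0.693, -0.557], [0.711, -0.544]]
t2 0.12 8 [[0.69, -0.579], [0.696, -0.563], [0.701, -0.551]]
t2 0.13 10 [[0.687, -0.577], [0.695, -0.567], [0.718, -0.551]]
t2 0.14 22 [[0.69, -0.577], [0.698, -0.564], [0.713, -0.552]]
```

```bash
python3 - <<'E'
from fit import *
for s in('s2','t2'):
    for (y0,y1) in((-.5,-.55),(-.55,-.6),(-.6,-.65),(-.65,-.7)):
      for x0 in np.arange(.58,.95,.04):
        q=pts(s,x0,x0+.04,y1,y0,.04,.6)
        if len(q)>3: print(s,y0,x0.round(2),len(q),np.percentile(q[:,2],[5,95]).round(3))
E
```

```text
s2 -0.5 0.66 62 [0.045 0.104]
s2 -0.5 0.7 5 [0.102 0.107]
s2 -0.5 0.9 712 [0.051 0.214]
s2 -0.5 0.94 76 [0.218 0.221]
s2 -0.55 0.58 10 [0.041 0.082]
s2 -0.55 0.66 436 [0.044 0.138]
s2 -0.55 0.7 66 [0.063 0.143]
s2 -0.55 0.9 536 [0.05  0.215]
s2 -0.55 0.94 149 [0.059 0.221]
s2 -0.6 0.58 17 [0.04  0.084]
s2 -0.6 0.78 155 [0.266 0.35 ]
s2 -0.6 0.82 49 [0.298 0.35 ]
s2 -0.6 0.86 59 [0.231 0.336]
s2 -0.6 0.9 117 [0.048 0.335]
s2 -0.65 0.78 1229 [0.212 0.414]
s2 -0.65 0.82 90 [0.217 0.423]
s2 -0.65 0.86 73 [0.041 0.338]
s2 -0.65 0.9 385 [0.048 0.306]
t2 -0.5 0.66 41 [0.046 0.106]
t2 -0.5 0.7 21 [0.061 0.111]
t2 -0.5 0.9 294 [0.055 0.223]
t2 -0.5 0.94 90 [0.166 0.225]
t2 -0.55 0.58 12 [0.041 0.071]
t2 -0.55 0.66 139 [0.048 0.143]
t2 -0.55 0.7 40 [0.099 0.149]
t2 -0.55 0.9 207 [0.053 0.218]
t2 -0.55 0.94 67 [0.194 0.227]
t2 -0.6 0.58 9 [0.042 0.084]
t2 -0.6 0.78 111 [0.242 0.371]
t2 -0.6 0.82 101 [0.271 0.393]
t2 -0.6 0.86 92 [0.243 0.34 ]
t2 -0.6 0.9 147 [0.049 0.339]
t2 -0.65 0.78 394 [0.214 0.422]
t2 -0.65 0.82 57 [0.217 0.428]
t2 -0.65 0.86 45 [0.045 0.341]
t2 -0.65 0.9 305 [0.05  0.395]
t2 -0.65 0.94 6 [0.116 0.339]
```

arm_command(
  moves=[
    [[4,-5,3,0,8.5],[8,-10,3,0,8.5],[12,-14,3,0,8.5],[14,-16,3,0,8.5],[14,-16,3,0,8.5],[14,-16,3,0,8.5],[14,-16,3,0,8.5]],
  ],
)

```text
time: 37.05
eef_pos: [0.6476, -0.5067, 0.2863]
eef_rot: [0.708, 0.706, 0.008, -0.001]
ft_force: [-0.2, 0.9, -0.1]
grip_width: 0.0851
```

```bash
python3 - <<'E'
from fit import *
grab('wrist');grab('wrist','w18')
st=sense();print(st['eef_pos'],st['eef_rot'],st['time'],st['joints'].round(2))
s='w18'
print('cap',circ(pts(s,.65,.75,-.62,-.52,.136,.15)))
print('body',circ(pts(s,.65,.75,-.62,-.52,.05,.15)))
E
```

```text
[ 0.64735705 -0.50654123  0.28756735] [ 7.08481484e-01  7.05679114e-01  8.41788129e-03 -3.38190219e-04] 37.15 [ 0.21  0.82  0.82  1.33 -0.62  1.25  1.06]
cap (array([ 703.2, -564.6]), 30.2, array([ 0.7027, -0.5632]), np.float64(141.5))
body (array([ 700.9, -563.1]), 58.4, array([ 0.6968, -0.5533]), np.float64(104.5))
```

View pics/w18.png

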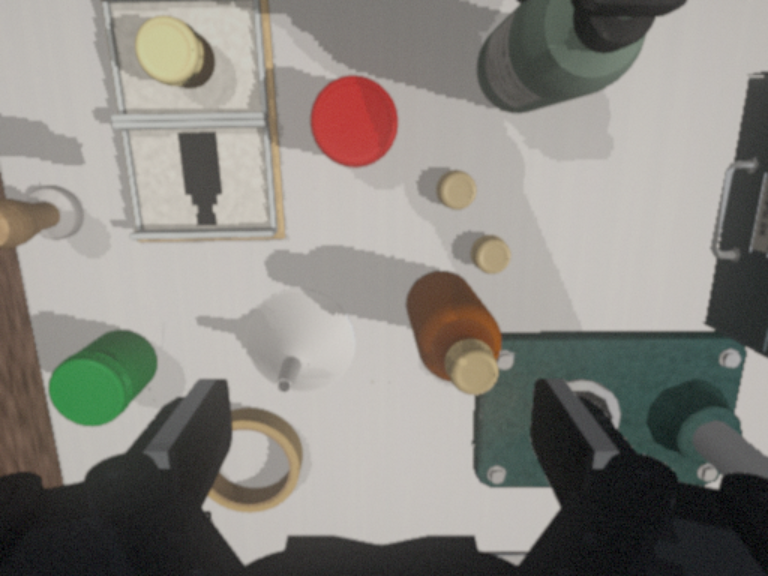

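arm_command(
  moves=[
    [[2,-3,0,0,8.5],[5.45,-5.8,0,0,8.5],[5.45,-5.8,-1,0,8.5],[5.45,-5.8,-4,0,8.5],[5.45,-5.8,-8,0,8.5],[5.45,-5.8,-10,0,8.5],[5.45,-5.8,-10,0,8.5]],
  ],
)

```text
time: 37.85
eef_pos: [0.7003, -0.5611, 0.1826]
eef_rot: [0.709, 0.705, 0.009, -0.005]
ft_force: [-0.3, -0.1, 0.1]
grip_width: 0.0847
```

```bash
python3 - <<'E'
from fit import *
grab('wrist','w19')
st=sense();print(st['eef_pos'],st['eef_rot'],st['time'],st['ft_force'])
s='w19'
print('cap',circ(pts(s,.65,.75,-.62,-.52,.136,.15)))
E
```

```text
[ 0.70127675 -0.5627184   0.1859216 ] [ 0.70847745  0.70567754  0.00860249 -0.00221671] 37.9 [0.45862911 0.19546513 0.36123459]
cap (array([ 703.3, -564.6]), 29.2, array([ 0.7033, -0.5633]), np.float64(141.5))
```

View pics/w19.png

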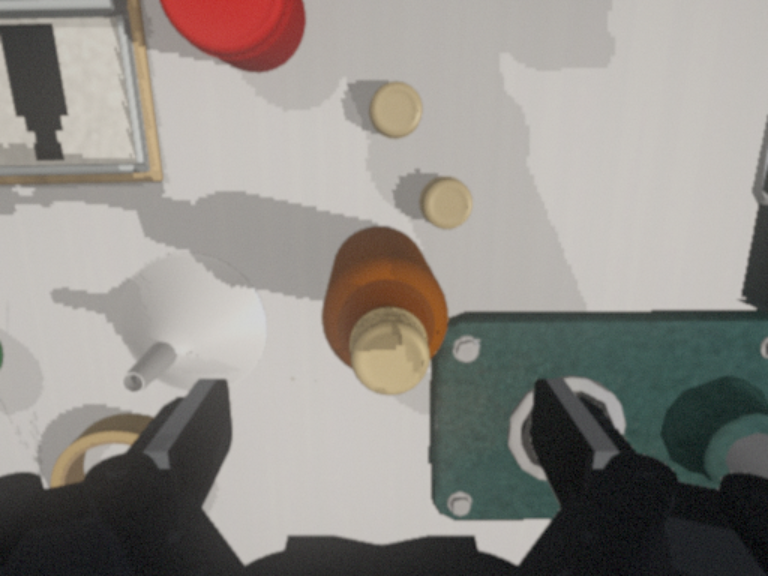

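Bottle cap at (390,355), centred between the fingers in x. Descend to TCP z ≈ 0.088 in careful steps.

arm_command(
  moves=[
    [[0.15,-0.2,-3,0,8.5],[0.15,-0.2,-6,0,8.5],[0.15,-0.2,-8,0,8.5],[0.15,-0.2,-9,0,8.5],[0.15,-0.2,-9.7,0,8.5],[0.15,-0.2,-9.7,0,8.5]],
  ],
)

```text
time: 38.5
eef_pos: [0.7029, -0.5649, 0.0893]
eef_rot: [0.708, 0.706, 0.009, -0.002]
ft_force: [-0.7, -0.1, 0.9]
grip_width: 0.0855
```

arm_command(
  moves=[
    [[0,0,0,0,5],[0,0,0,0,5],[0,0,0,0,5],[0,0,0,0,5],[0,0,0,0,5]],
  ],
  squeeze=50,
)

```text
time: 39.0
eef_pos: [0.7024, -0.5658, 0.0918]
eef_rot: [0.708, 0.706, 0.008, -0.002]
ft_force: [-2.0, 1.3, 5.7]
grip_width: 0.0544
```

arm_command(
  moves=[
    [[0,0,0,0,8.5],[0,0,0,0,8.5],[0,0,0,0,8.5],[0,0,-0.4,0,8.5],[0,0,-0.7,0,8.5],[0,0,-0.7,0,8.5]],
  ],
)

```text
time: 39.6
eef_pos: [0.7021, -0.5652, 0.0834]
eef_rot: [0.708, 0.706, 0.008, -0.002]
ft_force: [-0.2, 0.0, -0.7]
grip_width: 0.0848
```

```bash
python3 - <<'E'
from fit import *
grab('wrist','w20');grab('scene','s3')
st=sense();print(st['eef_pos'],st['eef_rot'],st['time'],st['ft_force'])
s='w20'
print('cap',circ(pts(s,.65,.75,-.62,-.52,.136,.148)))
im=load('s3')[0][130:260,330:470];cv2.imwrite('pics/s3c.png',cv2.resize(im[:,:,::-1],None,fx=4.5,fy=4.5,interpolation=cv2.INTER_CUBIC))
E
```

```text
[ 0.70229348 -0.56564223  0.08424336] [ 0.70829706  0.7058678   0.00788894 -0.00191862] 39.7 [-1.97611574 -0.73876961  0.33067295]
cap (array([ 700. , -562.2]), 101.6, array([ 0.7025, -0.5541]), np.float64(141.6))
```

View pics/w20.png

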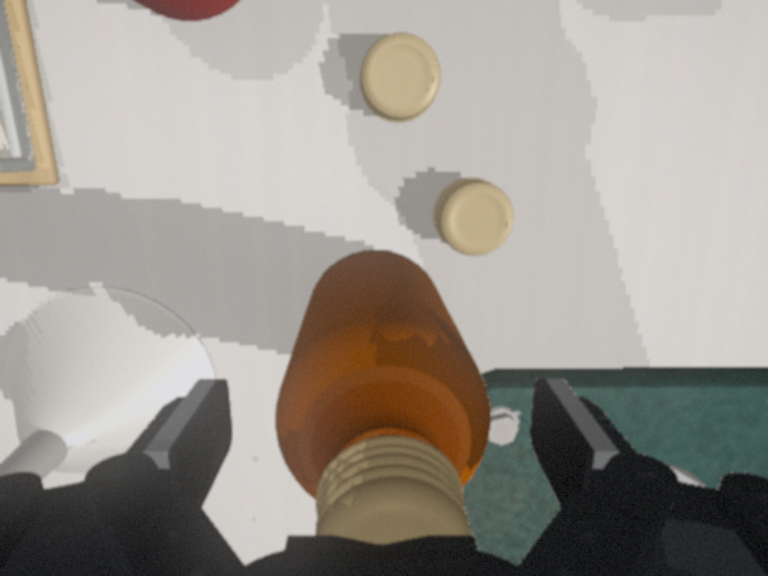

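View pics/s3c.png

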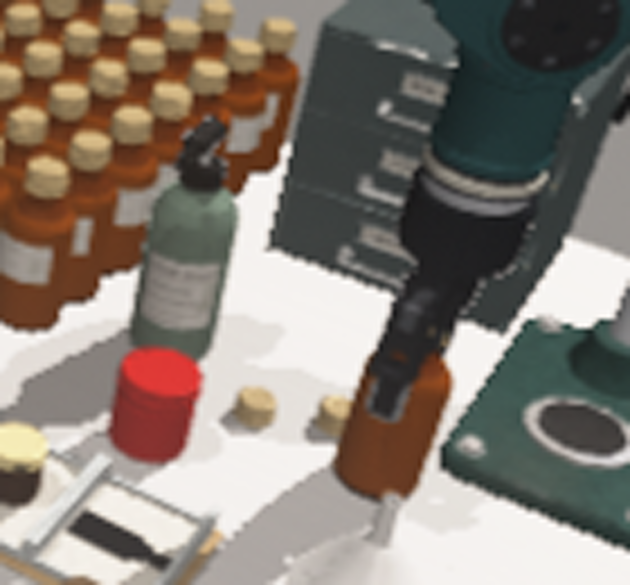

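arm_command(
  moves=[
    [[0,0,-0.05,0,5.2],[0,0,-0.05,0,5.2],[0,0,-0.05,0,5.2],[0,0,-0.05,0,5.2],[0,0,-0.05,0,5.2]],
  ],
  squeeze=45,
)

```text
time: 40.2
eef_pos: [0.7023, -0.5656, 0.0842]
eef_rot: [0.708, 0.706, 0.008, -0.002]
ft_force: [0.2, 1.1, 3.4]
grip_width: 0.0555
```

arm_command(
  moves=[
    [[0,0,0.5,0,5.2],[0,0,1.5,0,5.2],[0,0,3,0,5.2],[0,0,3,0,5.2],[0,0,3,0,5.2]],
  ],
)

```text
time: 40.7
eef_pos: [0.7023, -0.5615, 0.0925]
eef_rot: [0.709, 0.705, 0.008, -0.006]
ft_force: [14.5, -16.3, -54.9]
grip_width: 0.0546
```

```bash
python3 - <<'E'
from fit import *
grab('wrist','w21');grab('scene','s4')
st=sense();print(st['eef_pos'],st['eef_rot'],st['time'],st['ft_force'],st['grip_width'])
im=load('s4')[0][130:260,330:470];cv2.imwrite('pics/s4c.png',cv2.resize(im[:,:,::-1],None,fx=4.5,fy=4.5,interpolation=cv2.INTER_CUBIC))
E
```

```text
[ 0.7023139  -0.56145226  0.09249083] [ 0.70890971  0.70522415  0.00847156 -0.00584396] 40.8 [ 15.2337345  -16.21009672 -55.42018641] 0.054504295606660626
```

View pics/s4c.png

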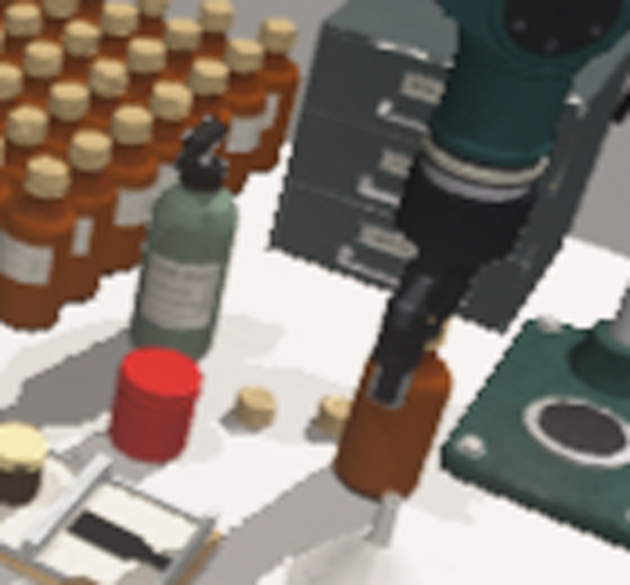

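View pics/w21.png

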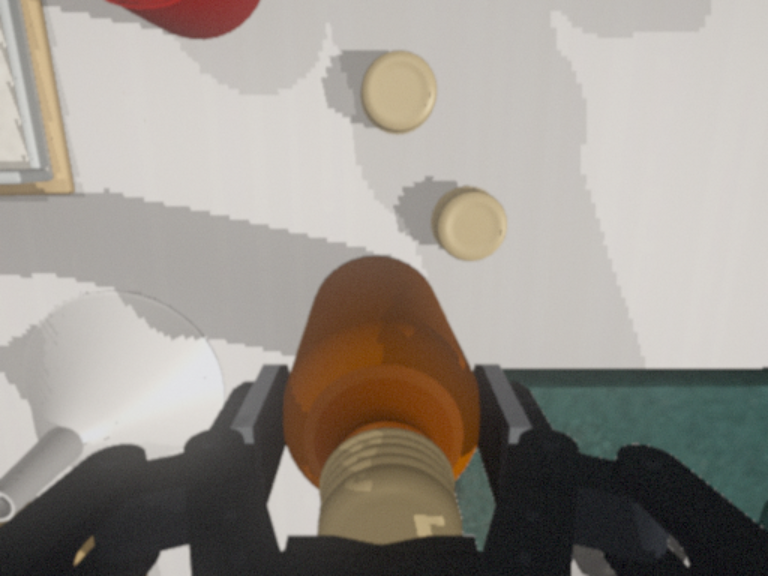

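The bottle does not lift: -55 N at the wrist, so it seems fixed (or stuck). Relieve the load at once.

arm_command(
  moves=[
    [[0,-0.3,-0.7,0,5.2],[0,-0.3,-0.8,0,5.2],[0,-0.3,-0.8,0,8.5],[0,-0.3,-0.8,0,8.5],[0,-0.3,-0.8,0,8.5]],
  ],
)

```text
time: 41.3
eef_pos: [0.7022, -0.5644, 0.0838]
eef_rot: [0.709, 0.705, 0.008, -0.006]
ft_force: [-0.6, 0.5, -0.5]
grip_width: 0.0847
```

```bash
python3 - <<'E'
from fit import *
st=sense();print(st['eef_pos'],st['eef_rot'],st['time'],st['ft_force'],st['grip_width'])
im=load('top0')[0];cv2.imwrite('pics/tl.png',cv2.resize(im[20:230,0:260][:,:,::-1],(790,590),interpolation=cv2.INTER_CUBIC))
cv2.imwrite('pics/tr.png',cv2.resize(im[60:270,190:450][:,:,::-1],(790,590),interpolation=cv2.INTER_CUBIC))
im=load('s4')[0];cv2.imwrite('pics/sl.png',cv2.resize(im[60:260,0:270][:,:,::-1],(790,585),interpolation=cv2.INTER_CUBIC))
E
```

```text
[ 0.70216402 -0.56440559  0.08381424] [ 0.70903127  0.70510073  0.00848058 -0.00597417] 41.3 [-0.63970882  0.49082144 -0.4954525 ] 0.08469862969799737
```

View pics/tl.png

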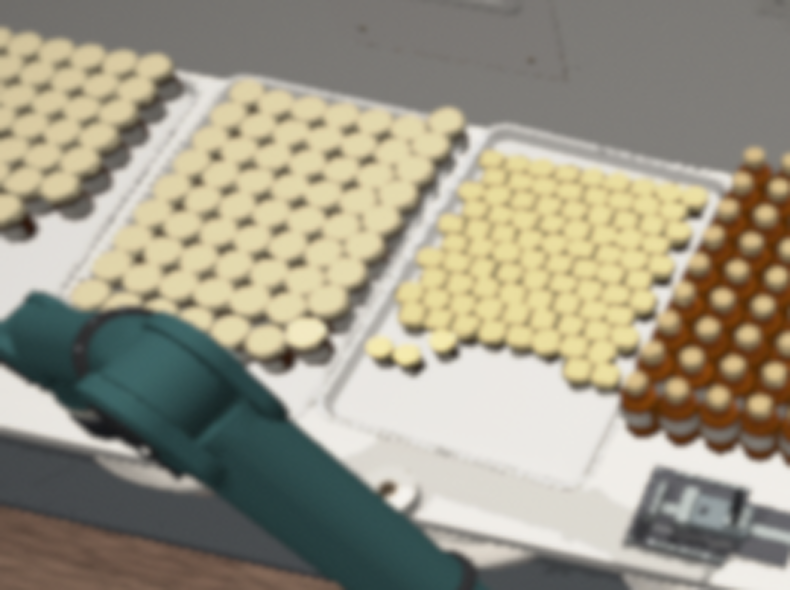

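View pics/tr.png

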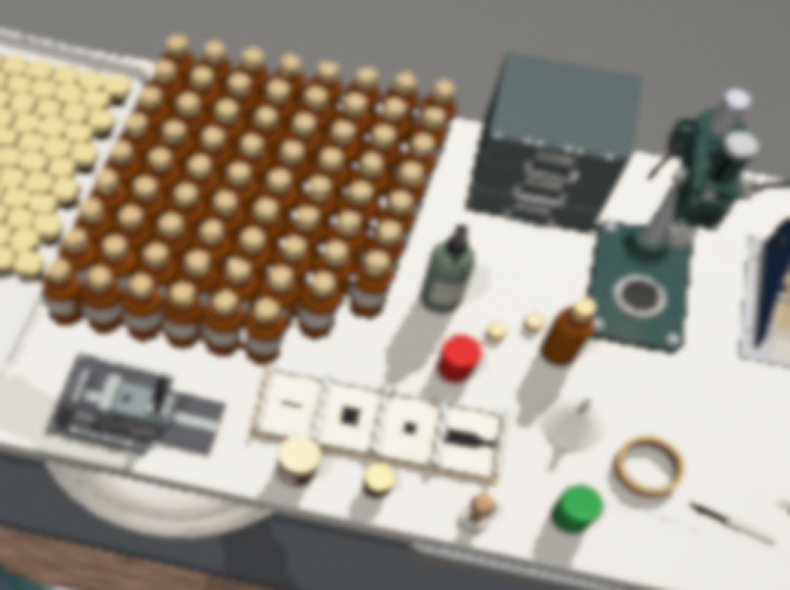

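View pics/sl.png

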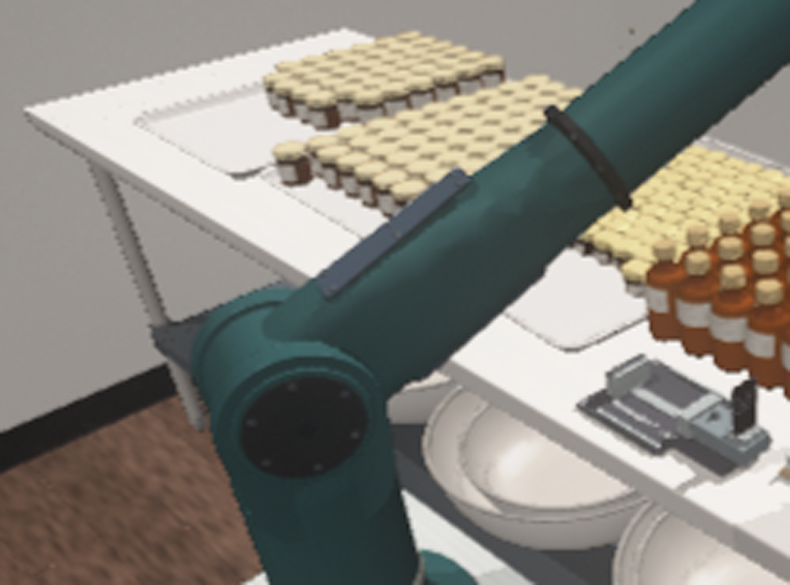

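No 59 mm lid visible on the bench; one jar (tl 305,333) in the tray looks brighter and needs checking, plus whether the lone bottle budged. Back off straight up.

arm_command(
  moves=[
    [[0,0,3,0,8.5],[0,0,7,0,8.5],[0,0,12,0,8.5],[0,0,17,0,8.5],[-5,5,22,0,8.5],[-5.5,5.8,22,0,8.5],[-5.5,5.8,20.5,0,8.5],[-5.5,5.8,20.5,0,8.5]],
  ],
)

```text
time: 42.1
eef_pos: [0.6466, -0.5049, 0.2875]
eef_rot: [0.709, 0.705, 0.009, -0.007]
ft_force: [-0.6, 0.8, -1.5]
grip_width: 0.0846
```

```bash
python3 - <<'E'
from fit import *
grab('wrist','w22');grab('top','t3')
st=sense();print(st['eef_pos'],st['ft_force'])
s='w22'
print('cap',circ(pts(s,.65,.75,-.62,-.52,.136,.15)))
im,d,K,T=load('top0');P=cloud(d,K,T)
def at(u,v):
    w=P[v-2:v+3,u-2:u+3].reshape(-1,3);print((u,v),np.nanmedian(w,0).round(3),im[v-1:v+2,u-1:u+2].reshape(-1,3).mean(0).round())
# crop tl scale: 260/790, 210/590 + (0,20)
for (a,b) in((305,333),(265,340),(230,330),(325,300),(378,348),(407,355),(443,340),(520,340),(398,495)):
    at(int(a*260/790),int(20+b*210/590))
im=load('t3')[0];cv2.imwrite('pics/t3.png',cv2.resize(im[20:230,0:300][:,:,::-1],(800,560),interpolation=cv2.INTER_CUBIC))
E
```

```text
[ 0.64759306 -0.50573488  0.2869276 ] [-0.44821722 -0.69488548 -0.24382333]
cap (array([ 703.2, -564.7]), 29.6, array([ 0.7028, -0.563 ]), np.float64(141.4))
(100, 138) [0.59  0.682 0.068] [242. 232. 194.]
(87, 141) [0.557 0.733 0.069] [229. 219. 176.]
(75, 137) [0.566 0.796 0.068] [228. 218. 174.]
(106, 126) [0.654 0.681 0.07 ] [229. 219. 176.]
(124, 143) [0.604 0.577 0.046] [244. 233. 174.]
(133, 146) [0.599 0.531 0.048] [243. 233. 173.]
(145, 141) [0.636 0.488 0.047] [243. 233. 175.]
(171, 141) [0.668 0.373 0.046] [220. 206. 148.]
(130, 196) [0.36  0.451 0.039] [228. 222. 212.]
```

View pics/t3.png

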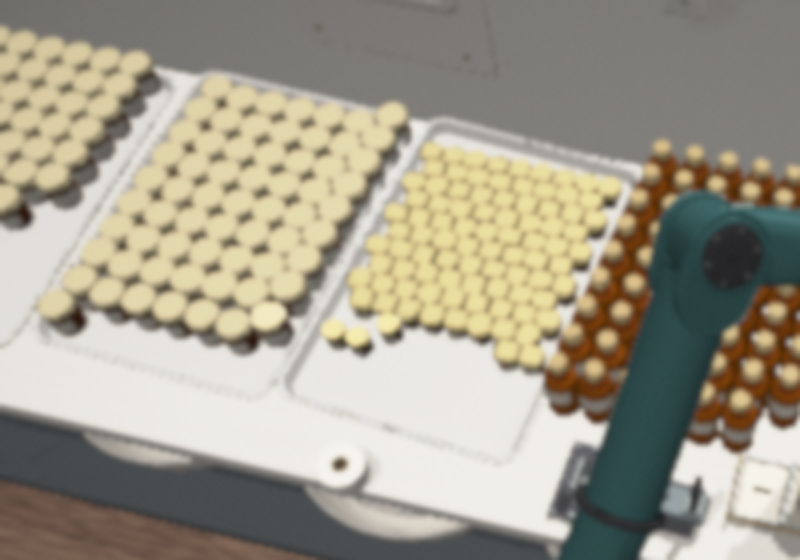

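View pics/w22.png

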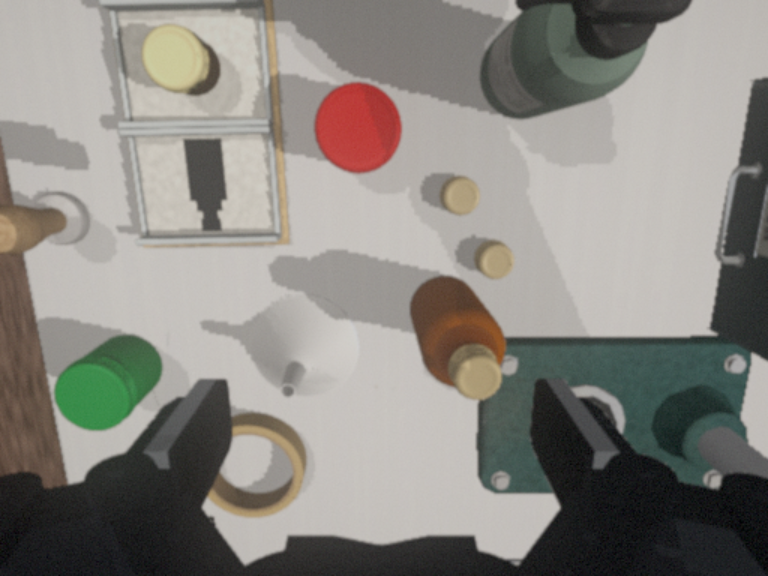

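The bottle did not move at all (cap still 703.2,-564.7 mm) under 55 N. It has no label and is fixed scenery, not the 360 g sample. Tray jars are ordinary height, and no lid lies anywhere, so today's samples were small and large. Now shut the caliper.

arm_command(
  moves=[
    [[-2,4,0,0.15,5],[-4,8,0,0.3,5],[-6,12,0,0.45,5],[-8,16,0,0.6,5],[-10,20,0,0.75,5],[-12,24,0,0.9,5],[-14,28,0,1.05,5],[-16,32,-2,1.2,5],[-18,36,-4,1.35,5],[-20.4,40,-6,1.5,5]],
  ],
)

```text
time: 43.2
eef_pos: [0.4448, -0.1054, 0.2267]
eef_rot: [0.035, 0.999, 0.001, -0.01]
ft_force: [0.5, 0.7, -0.4]
grip_width: 0.0502
```

arm_command(
  moves=[
    [[0,0.5,-4,0.03,5],[0,0.5,-5,0.03,5],[0,0.5,-5,0.03,5],[0,0.5,-5,0.03,5]],
  ],
)

```text
time: 43.6
eef_pos: [0.4465, -0.1024, 0.1773]
eef_rot: [0.022, 1.0, 0.0, -0.009]
ft_force: [1.3, -0.2, -0.4]
grip_width: 0.0504
```

```bash
python3 - <<'E'
from fit import *
grab('wrist','w23');s='w23'
st=sense();print(st['eef_pos'],st['eef_rot'],st['ft_force'])
print('thumb',rect(pts(s,.4,.5,-.135,-.07,.105,.115)))
E
```

```text
[ 0.4466313  -0.10234368  0.17766264] [ 2.18616166e-02  9.99722026e-01  9.42340693e-05 -8.82785927e-03] [0.52766359 0.27976236 0.25166924]
thumb (array([ 442.9, -106.2]), array([10. , 35.5]), 87.62, np.float64(108.7))
```

arm_command(
  moves=[
    [[-0.35,-0.35,-4,0,5],[-0.35,-0.35,-7,0,5],[-0.35,-0.35,-9.3,0,5],[-0.35,-0.35,-9.3,0,5],[-0.35,-0.35,-9.3,0,0.5],[-0.35,-0.35,-9.3,0,0.5],[-0.35,-0.35,-9.3,0,0.5],[-0.35,-0.35,-9.3,0,0.5],[-0.35,-0.35,-9.3,0,0.5]],
  ],
  squeeze=30,
)

```text
time: 44.55
eef_pos: [0.4443, -0.106, 0.086]
eef_rot: [0.021, 1.0, -0.0, -0.007]
ft_force: [-0.8, -0.6, 7.5]
grip_width: 0.0095
```

arm_command(
  moves=[
    [[0,1.2,0,0,0.5],[0.1,2.6,0,0,0.5],[0.15,4,0,0,0.5],[0.2,5.4,0,0,0.5],[0.2,6.8,0,0,0.5],[0.3,8,0,0,0.5],[0.3,9,0,0,0.5],[0.35,10,0,0,0.5],[0.35,10.8,0,0,0.5],[0.35,11.1,0,0,0.5]],
  ],
)

```text
time: 45.55
eef_pos: [0.4481, 0.006, 0.0861]
eef_rot: [0.02, 1.0, 0.0, -0.007]
ft_force: [0.6, -2.9, 1.5]
grip_width: 0.0097
```

arm_command(
  moves=[
    [[0,0.3,0,0,0.5],[0,0.6,0,0,0.5],[0,0.6,0,0,0.5]],
  ],
)

```text
time: 45.85
eef_pos: [0.4482, 0.0103, 0.0862]
eef_rot: [0.021, 1.0, -0.001, -0.007]
ft_force: [0.1, -6.2, 0.4]
grip_width: 0.0095
```

arm_command(
  moves=[
    [[0,-0.3,0,0,0.5],[0,-0.55,0,0,0.5],[0,-0.55,0,0,0.5],[0,-0.55,0,0,3],[0,-0.55,0,0,5],[0,-0.55,0,0,5],[0,-0.55,5,0,5],[0,-0.55,10,0,5],[0,-4,15,0,5],[0,-8,20,0,5]],
  ],
)

```text
time: 46.85
eef_pos: [0.4483, -0.0538, 0.2685]
eef_rot: [0.02, 1.0, -0.001, -0.006]
ft_force: [1.8, -0.4, 0.8]
grip_width: 0.0503
```

arm_command(
  moves=[
    [[0,-5,2,0,5],[0,-9,2,0,5],[0,-9,2,0,5],[0,-9,2,0,5],[0,-9,2,0,5]],
  ],
)

```text
time: 47.35
eef_pos: [0.4478, -0.1423, 0.2879]
eef_rot: [0.019, 1.0, -0.0, -0.007]
ft_force: [0.0, 0.2, 0.0]
grip_width: 0.0501
```

```bash
python3 - <<'E'
from fit import *
grab('wrist','w24');s='w24'
st=sense();print(st['eef_pos'],st['ft_force'],st['time'])
print('both',rect(pts(s,.4,.52,.06,.12,.038,.047)))
print('large',circ(pts(s,.45,.57,-.34,-.23,.07,.082)))
print('small',circ(pts(s,.45,.57,-.42,-.33,.048,.06)))
E
```

```text
[ 0.44793895 -0.14206552  0.28783081] [ 0.61574296 -0.23516034  0.33635007] 47.4
both (array([449.2,  88.8]), array([40. , 60.9]), 87.68, np.float64(41.5))
large (array([ 508. , -289.6]), 58.1, array([ 0.5065, -0.2887]), np.float64(75.5))
small (array([ 508.9, -374.7]), 41.9, array([ 0.5081, -0.3729]), np.float64(53.4))
```

View pics/w24.png

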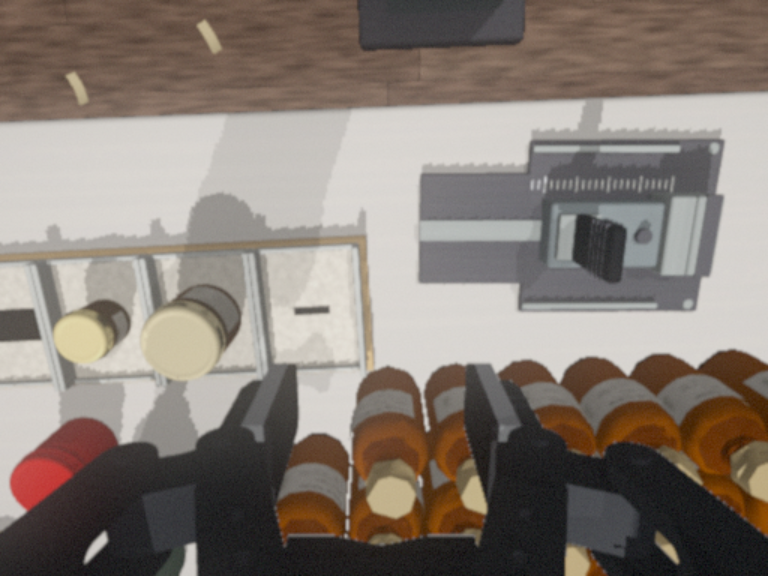

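Jaws are shut (both blocks together 40 mm long, 20 + 19 nominal); both jars (85,335 and 183,340) stand in their slots and the arm is clear.

```bash
python3 -c "
from bench import manip; print(manip.hand_in())"
```

```text
the job is handed in; nothing more can be done
None
```

I pressed the small jar, then the large jar, in the caliper. Each one is now in its own slot, the empty caliper is shut, and I handed the job in at about 47 s. No verdict came back.

**Pressing:** each jar was let go before the jaws closed. The wrist read about 10 N for the small jar and about 9 N for the large one. Less the 1.5 N drag, that is roughly 8 N on each jar. I held each press well over 0.3 s.

**Last checks:**
- **Placement:** both jars were released and upright, within about 2 mm of their slot centres.
- **Caliper:** the two jaw blocks measured 40 mm together against 39 mm nominal, so the gap is about 1 mm.
- **Clearance:** the arm was clear of everything. I did not re-measure the tamper or label roll at the end, but neither looked moved in the later pictures.

**What disagreed:** I first took the unlabelled amber bottle beside the microscope for the bottle sample.
- My first grip on it slid up the shoulder, so I re-gripped lower and tried to lift.
- It did not budge at about 55 N on the wrist, under the 120 N limit. I let go, and its cap was still in the same place to about 0.1 mm.
- I treated it as fixed scenery. I saw no other loose bottle and no 59 mm lid on the bench, so I took both as absent today. That rests on the pictures and this pull, not on any confirmation.

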